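# Clamp the tube carrier on the sample mixer

## Robot

A 7-joint arm with a two-finger parallel gripper is mounted at the origin on the work surface. World frame = base frame: x ahead of the robot, y to its left, z up, the work surface at z = 0. Lengths are in m, angles in rad, forces in N, time in s.
With the tool pointing down it reaches from about 0.425 to 0.875 m from the base axis. Payload 4.7 kg.
Tool frame: the origin (TCP) lies midway between the tips of the shut fingers; the grasp point (between the pads) lies 19 mm behind it; z points along the fingers, y is the direction in which the jaws open and shut (so a half turn about z gives the same grasp; the last joint's range is limited). The gripper opens to 87 mm and grips with 3 to 60 N. Pads are 19 mm wide; open, the fingers measure 117 mm over their backs; the gripper's body (75 mm by 190 mm) begins 51 mm behind the grasp point.
Start: joints at [1.118, 0.321, -0.07, 1.45, 0.023, 1.371, -0.057], TCP at [0.293, -0.58, 0.223] pointing down, gripper open.
Joint ranges: [-2.86, 2.86], [-0.3, 2.09], [-1.38, 1.24], [0.06, 2.45], [-1.56, 4.7], [0.09, 2.05], [-2.69, 2.69]. Speed limits (rad/s): [2.57, 2.57, 3.14, 3.14, 3.14, 3.14, 3.14].

## Interface

Orientations are given as a rotation vector (axis times angle).
In Python, from bench import ctrl, optics gives the robot as it stands. The module is installed in compiled form; this text tells all that it offers.
- The arm moves only by the tool step_arm, never from a script. Its argument "deltas" is a list of rows, each a list of 7 numbers: the turn, a rotation vector about the tool's x, y, z in degrees, then the shift along the tool's x, y, z in mm, then the finger opening in mm, from 0 to 87. A call has exactly 8 rows; each row is the pose to reach, as a shift and turn from the pose commanded when the call began, along the tool's axes at that moment; what a row does not reach only later rows make up. A row lasts 1/8 s, in which the tool goes at most 62.5 mm and 10.7 degrees, less where a joint would pass 70% of its speed; a pose out of reach is approached as far as the arm can. A call with a gripper value outside its range is refused whole. The fingers move at their own pace and stop on an object; "newtons" is the grip in N (left out, the last holds). Time passes only in rows, so rows that repeat a pose let the fingers close, or fill a call up. It gives the time, the measured TCP pose, the force and the opening at its end, in the units of the state.
- ctrl.get_state(): the state, without advancing time (a new reading comes with each control period).
- optics.get_image(name): name is "scene" or "side" or "wrist"; returns the picture (420x560x3 uint8, red, green, blue); there is no depth.
- optics.get_calibration(name): a dict with "K" (3x3 intrinsics, pixels), "R" (3x3) and "t" (3): a world point X has camera coordinates R X + t. Camera axes: x right, y down, z forward; pixel columns grow to the right and rows downward; lengths in m; the calibration is good to about 2 mm. The wrist camera is an equidistant fisheye: a pixel r from the principal point sees the ray r / f radians off the axis. A picture is of the moment at which its call begins: read the wrist's pose just before it. get_calibration takes no time and is no camera call; for the wrist camera it gives the pose at the moment of the call.
- ctrl.close_job(): hands the job in, once; it reports no verdict.
The state is a dict: "time": time; "joint_positions": joint angles; "qd": joint speeds; "joint_torque": joint torques, N m; "position": TCP position; "tool_rot": TCP orientation; "ft_force": force on the tool from outside, world axes, zero at the start; "torque": the same for the moment, N m; "grip_width": opening from 0.0 (shut) to 1.0 (fully open).
Only numpy, scipy, OpenCV 4.12 (cv2) and the standard library are available. Lean on these libraries where they do the work, as an engineer would, in place of code of your own. Each camera call takes 0.05 s, during which the arm holds its last target.

## Task

Push the tube carrier on the mixer fully home against the stop under the clamp, then turn the black clamp knob clockwise until its foot just touches the carrier, and from that touch tighten it one quarter turn more. Do not overtighten it at any time, or the tubes may crack; then let go and leave the other things on the bench where they are.

Things in the scene. Friction and masses are not known exactly. Their poses are not given: they have to be found in the camera images.
- mixer: Fixed white mixer, 250 long (x) x 130 mm wide, with an aluminium platform on top, 50 mm above the bench, between two 8 mm high blue rails 73 mm apart. Origin: on the bench exactly below the knob axis; x points along the platform from its open end towards the clamp column. A 36 mm wide arm (top 130 mm high) reaches from the column over the platform and holds the vertical clamp screw.
- stop (a point): Foot of the stop: the face of the aluminium column that looks to the mixer's -x, at platform height (50 mm), 45 mm beyond the knob axis; 60 mm wide. The carrier's far end belongs against it.
- carrier: Pale loose tube carrier, 0.28 to 0.46 kg, on the platform between the rails, 130 long (x) x 70 wide x 25 mm high, two purple-capped tubes fixed in it. Origin: centre of its underside; x points as the mixer's x. It starts 25 to 50 mm short of home; home is its far end (x=+65 mm) on the stop, origin then at x=-20 mm in the mixer's frame. The clamp foot lands on its flat middle spine.
- handle (a point): Middle of the carrier's upright orange handle: 20 (x) x 14 (y) x 50 mm high, centred at x=-50 mm on the carrier; this point is 50 mm above the carrier's underside, the handle's top 25 mm higher.
- clamp_knob: Black clamp knob (36 mm across, 14 mm thick) on a vertical screw, with a short crank arm along its x and a peg at the arm's end. Origin: on the axis at the knob's underside, at first 142 mm above the bench. At first the arm points along the mixer's +x. Clockwise from above tightens (7.4 rad in all); it sinks 10 mm per full turn, needs 0.04 N m to turn freely, and stays where it is left.
- peg (a point): Point on the axis of the knob's upright red peg (14 mm across, 45 mm high, upright, spinning freely on the arm), at the height to grip it: 42 mm from the knob's axis, 35 mm above the knob's origin; the peg reaches 20 mm higher and 25 mm lower. Carry it round the knob's axis to turn the knob.
- screw (a point): Point on the screw axis on top of the mixer's arm (130 mm high). The 26 mm rubber foot at the screw's lower end turns with the knob and is sprung. How far it sticks out is set differently each time, by up to 7 mm, and is not measured: it meets the carrier after 0.8 to 5.1 rad, pressing at once with about 8 N; a quarter turn later it presses with about 15.6 N.
- foot_spot (a point): Point on the carrier's spine, 25 mm above its underside, 20 mm ahead of its middle, where the foot lands when home. How the touch feels: the push needed to carry the peg round is about 1 N, jumps at the touch to about 4.5 N and grows to about 9 N a quarter turn later. When the peg is held still this relaxes: the push still felt jumps by only 1 to 2 N, and grows to 2 to 3 N.
- spare_carrier: Bystander: blue-grey carrier of the same shape with teal-capped tubes, on the bench. Origin: centre of its underside.
- tube_rack: Bystander: white rack 82 x 130 mm with capped tubes, 95 mm high. Origin: centre of its underside.
- reagent_bottle: Bystander: amber bottle, 60 mm across, 130 mm high. Origin: centre of its underside.
- specimen_jar: Bystander beside the mixer: jar with yellow lid, 56 mm across, 65 mm high. Origin: centre of its underside.
- timer: Bystander beside the mixer: white timer, 50 x 60 x 22 mm. Origin: centre of its underside.
- tip_box: Bystander: blue box 88 x 123 x 65 mm. Origin: centre of its underside.
- beaker: Bystander: glass beaker, 60 mm across, 75 mm high. Origin: centre of its underside.
Things that resemble listed ones, but are neither listed nor needed, are in the scene too. What is shaped like the carrier but green or yellow is not meant.

How it is judged:
By the outcome, as a careful person would: the job done as asked, in the order asked, and still so for the second after the job is handed in, with the robot touching nothing.
It also fails if it takes over 72 s, if anything falls off the work surface, if the arm or the gripper's body presses on something with over 40 N, if the wrist force passes 120 N, or if a joint passes its speed limit or range.

## Working session

There is one attempt and no reset: what is moved stays moved. The work goes in short steps, Python scripts to look and compute and a tool call to move; the robot and the scene stay as the last step left them, time stands still between calls to the robot, and variables do not carry over. Pictures are saved under pics/ and viewed, and the job is handed in when it is done.

Besides the shell and the picture viewer there is one more tool, called after ">>>" by a JSON object that holds its "api" and its "payload", one argument or row to a line. step_arm: Moves the arm, as the interface text tells. Its arguments: {"type":"object","properties":{"deltas":{"type":"array"},"newtons":{"type":"number"}},"required":["deltas"]}

```bash
mkdir -p pics; python3 - <<'E'
from bench import ctrl, optics
import cv2
print(ctrl.get_state())
for n in ["scene","side","wrist"]:
    c=optics.get_calibration(n); print(n,c)
    im=optics.get_image(n); cv2.imwrite(f"pics/{n}0.png",im[:,:,::-1])
print(ctrl.get_state()["time"])
E
```

```text
{'time': 0.0, 'joint_positions': array([ 1.11810029,  0.32183605, -0.07009218,  1.45168203,  0.02261308,
        1.3707972 , -0.05691188]), 'qd': array([-0.00043188, -0.00210665,  0.000965  ,  0.00161034, -0.00193302,
        0.00049817, -0.00067271]), 'joint_torque': array([-2.16248504e-04, -4.91286707e+01, -4.03952440e-01, -3.12526631e+01,
       -6.39117393e-02,  4.34871786e-02,  1.87100641e-04]), 'position': array([ 0.29222157, -0.57998351,  0.22144958]), 'tool_rot': array([-3.05459699e+00, -7.26217014e-01,  8.68369880e-04]), 'ft_force': array([-0.24677062, -0.19319781,  0.93120397]), 'torque': array([0.00462931, 0.00693616, 0.03775081]), 'grip_width': 0.995805810751873}
scene {'K': array([[481.52953246,   0.        , 281.25831229],
       [  0.        , 481.52953246, 208.60792011],
       [  0.        ,   0.        ,   1.        ]]), 'R': array([[-0.892012  ,  0.4516355 ,  0.0184382 ],
       [ 0.32160991,  0.66280858, -0.676204  ],
       [-0.31761873, -0.59725217, -0.73648366]]), 't': array([ 0.47315146, -0.08123739,  1.78996197])}
side {'K': array([[489.12383343,   0.        , 284.02996794],
       [  0.        , 489.12383343, 204.74168572],
       [  0.        ,   0.        ,   1.        ]]), 'R': array([[-0.98195576, -0.18860298, -0.01384924],
       [-0.13370056,  0.74416665, -0.65447701],
       [ 0.13374245, -0.64081582, -0.75595506]]), 't': array([0.48198503, 0.15068305, 1.28199814])}
wrist {'K': array([[325.1922621 ,   0.        , 282.71661135],
       [  0.        , 325.1922621 , 204.94293954],
       [  0.        ,   0.        ,   1.        ]]), 'R': array([[ 0.45119896, -0.89242204, -0.00154585],
       [-0.86218857, -0.436359  ,  0.25733576],
       [-0.23032665, -0.11477682, -0.96632081]]), 't': array([-0.65009288, -0.03222038,  0.39137775])}
0.15
```

View pics/scene0.png

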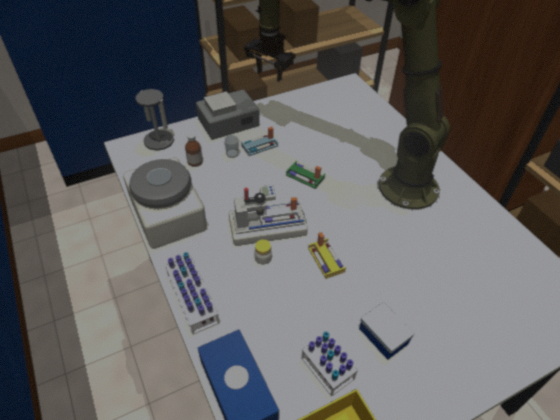

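View pics/side0.png

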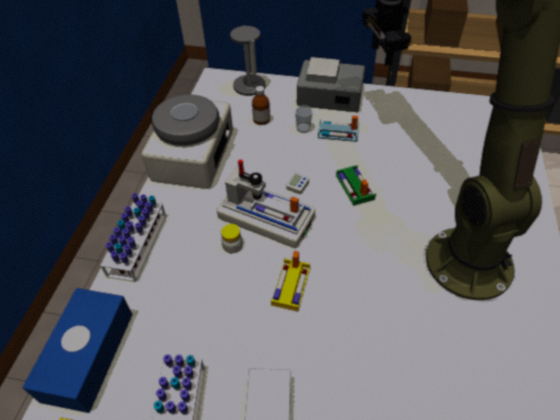

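View pics/wrist0.png

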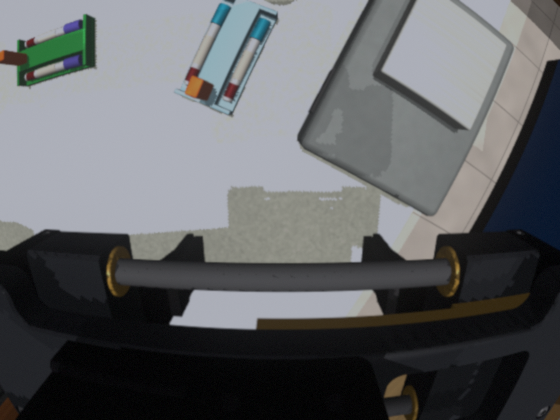

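The mixer is at scene (268,215) and side (265,208). The carrier on it has an orange handle, scene (294,203) and side (294,204). The green, yellow and blue-grey lookalikes all sit on the bench. I'll enlarge both views to confirm.

```bash
python3 - <<'E'
import cv2
for n,(x,y) in {"scene":(222,175),"side":(210,150)}.items():
    im=cv2.imread(f"pics/{n}0.png")[y:y+95,x:x+115]
    cv2.imwrite(f"pics/{n}0c.png",cv2.resize(im,None,fx=6,fy=6,interpolation=cv2.INTER_CUBIC))
E
```

```text
(no output)
```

View pics/scene0c.png

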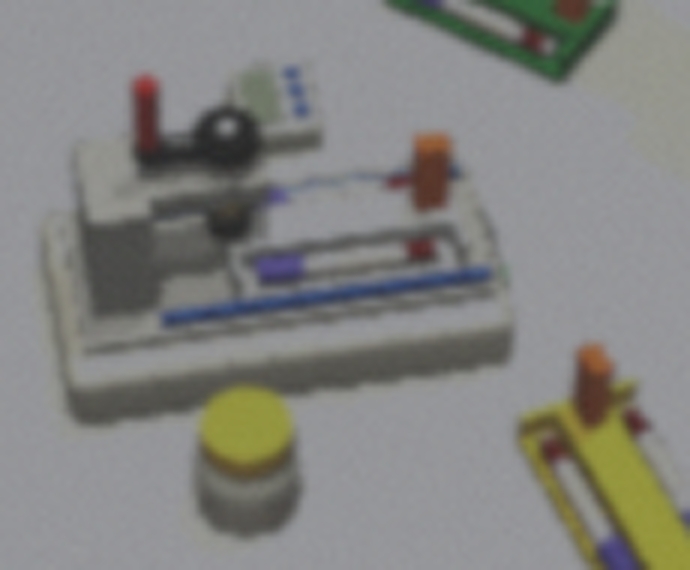

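View pics/side0c.png

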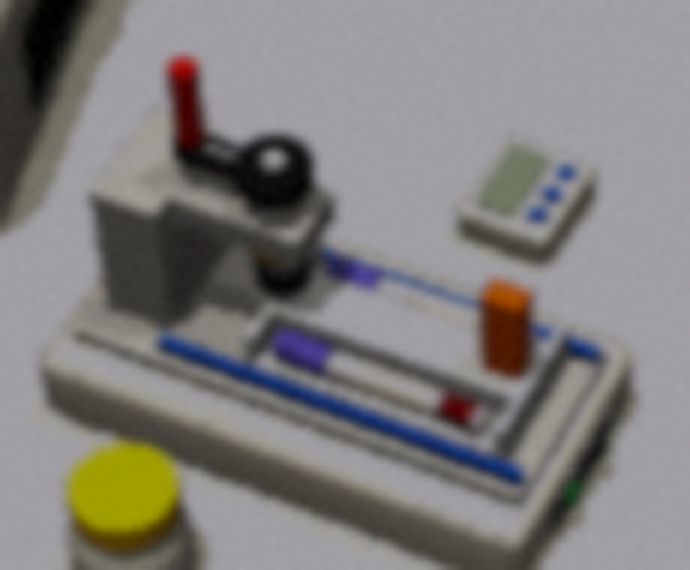

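In the crops, the carrier on the mixer is pale with purple-capped tubes, sits between the blue rails and has an orange handle. That is the one meant. The red peg is at crop scene (145,80) and side (183,66), with the arm towards the column. Next I triangulate the points.

```bash
cat > h.py <<'E'
import numpy as np, cv2
from scipy.optimize import least_squares
def full(n,p):
    o={"scene":(222,175),"side":(210,150)}[n]
    return np.array([(p[0]+.5)/6-.5+o[0],(p[1]+.5)/6-.5+o[1]])
def proj(c,X):
    v=c["R"]@np.asarray(X)+c["t"]; v=c["K"]@v; return v[:2]/v[2]
E
python3 - <<'E'
from bench import optics
from h import *
C={n:optics.get_calibration(n) for n in("scene","side")}
pts={"pegtop":((145,78),(183,62)),"handletop":((433,140),(507,290)),"knob":((228,137),(276,172)),"handlebottom":((432,205),(507,368))}
for k,(a,b) in pts.items():
    a,b=full("scene",a),full("side",b)
    r=least_squares(lambda X:np.r_[proj(C["scene"],X)-a,proj(C["side"],X)-b],[.6,-.1,.1])
    print(k,r.x.round(4),r.fun.round(2))
# model fit
obs=[("peg",(.042,0,.197),pts["pegtop"]),("knob",(0,0,.149),pts["knob"]),("handle",None,pts["handletop"])]
def res(p):
    x,y,th,s=p;c,si=np.cos(th),np.sin(th);o=[]
    for k,L,(a,b) in obs:
        if L is None:L=(-.07-s,0,.125)
        X=[x+c*L[0]-si*L[1],y+si*L[0]+c*L[1],L[2]]
        o+=list(proj(C["scene"],X)-full("scene",a))+list(proj(C["side"],X)-full("side",b))
    return np.array(o)
for t0 in(0,1.5,3,-1.5):
    r=least_squares(res,[.65,-.1,t0,.03]);print(r.cost,r.x.round(4),r.fun.round(2))
E
```

```text
pegtop [ 0.6188 -0.0773  0.1941] [ 0.05  0.21  0.03 -0.18]
handletop [ 0.4693 -0.0356  0.1206] [-0.05 -0.15 -0.02  0.13]
knob [ 0.578  -0.0656  0.144 ] [-0.04 -0.14 -0.02  0.12]
handlebottom [ 0.4689 -0.0336  0.0702] [-0.06 -0.2  -0.03  0.16]
0.8214022804077679 [ 0.5781 -0.0626 -0.2757  0.0427] [ 0.54  0.19 -0.26 -0.1   0.31 -0.59 -0.43 -0.38  0.43 -0.32 -0.42  0.03]
0.8214022804077686 [ 0.5781 -0.0626 -0.2757  0.0427] [ 0.54  0.19 -0.26 -0.1   0.31 -0.59 -0.43 -0.38  0.43 -0.32 -0.42  0.03]
404.99457119292515 [ 0.6192 -0.0765  2.8365 -0.2262] [ 13.44  -1.63  13.69   4.48 -13.28   0.63 -14.29  -6.04   0.61   0.2
  -0.78   0.66]
0.821402280407802 [ 0.5781 -0.0626 -0.2757  0.0427] [ 0.54  0.19 -0.26 -0.1   0.31 -0.59 -0.43 -0.38  0.43 -0.32 -0.42  0.03]
```

```bash
cat >> h.py <<'E'
from scipy.spatial.transform import Rotation as Ro
M=np.array([.578,-.0635]);TH=-.2757
def mix(x,y,z):
    c,s=np.cos(TH),np.sin(TH);return np.array([M[0]+c*x-s*y,M[1]+s*x+c*y,z])
def delta(p0,R0,p1): return (R0.T@(np.asarray(p1)-p0))*1000
E
python3 - <<'E'
from bench import ctrl
from h import *
s=ctrl.get_state();R0=Ro.from_rotvec(s["tool_rot"]).as_matrix()
p0=np.array([.293,-.58,.223])
T=mix(-.148,0,.215);print(T,np.hypot(*T[:2]),delta(p0,R0,T))
c,si=np.cos(TH),np.sin(TH)
Rt=np.array([[c,si,0],[si,-c,0],[0,0,-1.]])
print(Ro.from_matrix(R0.T@Rt).as_rotvec(degrees=True))
E
```

```text
[ 0.43558924 -0.02321136  0.215     ] 0.43620723426646285 [ 377.91220817 -433.03330435    8.59099328]
[-7.77361281e-02  3.78088772e-02  4.25427769e+01]
```

>>> {"api": "step_arm", "payload": {
  "deltas": [
    [0,0,5,40,-46,0,0],
    [0,0,10,80,-92,0,0],
    [0,0,16,120,-138,0,0],
    [0,0,21,160,-183,0,0],
    [0,0,27,200,-229,0,0],
    [0,0,32,240,-275,0,0],
    [0,0,38,280,-321,2,0],
    [0,0,42.5,320,-367,3,0]
  ],
  "newtons": 20
}}

```text
time: 1.15
position: [0.4131, -0.1068, 0.2194]
tool_rot: [3.111, -0.435, 0.001]
ft_force: [0.7, 0.6, 0.4]
grip_width: 0.172
```

```bash
python3 - <<'E'
from h import *
R0=Ro.from_rotvec([-3.05459699e+00, -7.26217014e-01,8.7e-4]).as_matrix()
p=np.array([.293,-.58,.223])+R0@np.array([.32,-.367,.003]);print(p)
R=R0@Ro.from_rotvec([0,0,42.5],degrees=True).as_matrix();print(R)
for T in(mix(-.148,0,.215),mix(-.148,0,.09)):print(delta(p,R,T))
E
```

```text
[ 0.41358862 -0.10824691  0.22067399]
[[ 9.62440717e-01 -2.71490202e-01 -9.68137513e-04]
 [-2.71488386e-01 -9.62440256e-01  1.67618155e-03]
 [-1.38684138e-03 -1.35038728e-03 -9.99998127e-01]]
[ -1.90400901 -87.80693407   5.79521788]
[ -1.73065384 -87.63813566 130.7949837 ]
```

>>> {"api": "step_arm", "payload": {
  "deltas": [
    [0,0,0,0,-40,6,0],
    [0,0,0,-2,-80,6,0],
    [0,0,0,-2,-87.5,6,0],
    [0,0,0,-2,-87.5,30,0],
    [0,0,0,-2,-87.5,65,0],
    [0,0,0,-2,-87.5,100,0],
    [0,0,0,-2,-87.5,128,0],
    [0,0,0,-2,-87.5,128,0]
  ]
}}

```text
time: 2.15
position: [0.4328, -0.0246, 0.0897]
tool_rot: [-3.112, 0.432, 0.008]
ft_force: [-1.1, -0.2, 0.5]
grip_width: 0.003
```

```bash
python3 - <<'E'
from bench import ctrl, optics
import cv2
print(ctrl.get_state()["position"],ctrl.get_state()["ft_force"])
im=optics.get_image("scene")[150:270,190:350,::-1]; cv2.imwrite("pics/s1.png",cv2.resize(im,None,fx=5,fy=5,interpolation=cv2.INTER_CUBIC))
E
```

```text
[ 0.43277473 -0.02458583  0.0896734 ] [-1.10129278 -0.2030768   0.48942836]
```

View pics/s1.png

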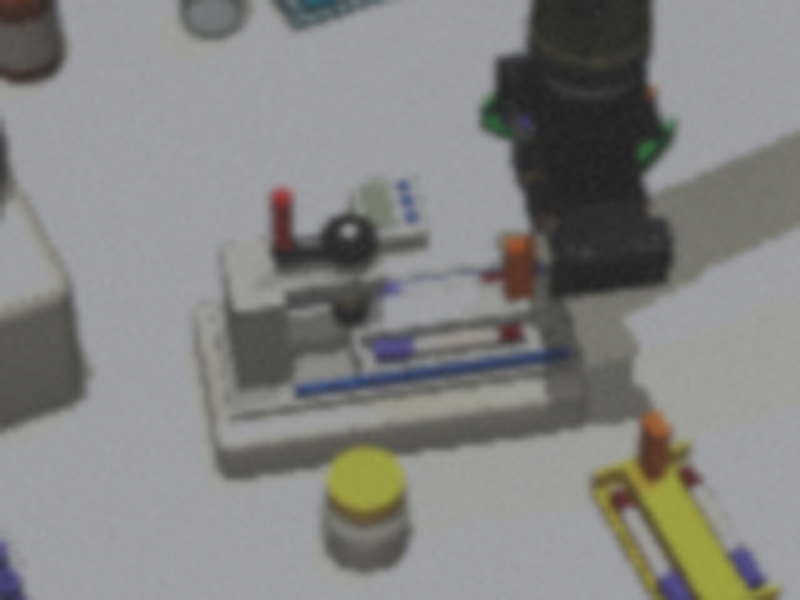

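The closed fingers are just behind the handle, seen at crop (518,265). I push most of the way first, then creep to the stop.

>>> {"api": "step_arm", "payload": {
  "deltas": [
    [0,0,0,8,0,0,0],
    [0,0,0,14,0,0,0],
    [0,0,0,20,0,0,0],
    [0,0,0,26,0,0,0],
    [0,0,0,32,0,0,0],
    [0,0,0,38,0,0,0],
    [0,0,0,44,0,0,0],
    [0,0,0,48,0,0,0]
  ]
}}

```text
time: 3.2
position: [0.4815, -0.0372, 0.0915]
tool_rot: [-3.112, 0.431, 0.0]
ft_force: [-3.5, 1.9, 4.0]
grip_width: 0.007
```

>>> {"api": "step_arm", "payload": {
  "deltas": [
    [0,0,0,1,0,0,0],
    [0,0,0,2,0,0,0],
    [0,0,0,3,0,0,0],
    [0,0,0,4,0,0,0],
    [0,0,0,5,0,0,0],
    [0,0,0,6,0,0,0],
    [0,0,0,7,0,0,0],
    [0,0,0,8,0,0,0]
  ]
}}

```text
time: 4.2
position: [0.4889, -0.0393, 0.0915]
tool_rot: [3.112, -0.431, 0.0]
ft_force: [-2.8, 0.5, 0.6]
grip_width: 0.005
```

>>> {"api": "step_arm", "payload": {
  "deltas": [
    [0,0,0,0.5,0,0,0],
    [0,0,0,1,0,0,0],
    [0,0,0,1.5,0,0,0],
    [0,0,0,2,0,0,0],
    [0,0,0,2.5,0,0,0],
    [0,0,0,3,0,0,0],
    [0,0,0,3.5,0,0,0],
    [0,0,0,4,0,0,0]
  ]
}}

```text
time: 5.2
position: [0.4901, -0.0396, 0.0915]
tool_rot: [3.112, -0.43, -0.009]
ft_force: [-12.3, 2.4, 9.4]
grip_width: 0.002
```

>>> {"api": "step_arm", "payload": {
  "deltas": [
    [0,0,0,0.5,0,0,0],
    [0,0,0,1,0,0,0],
    [0,0,0,1.5,0,0,0],
    [0,0,0,1.5,0,0,0],
    [0,0,0,1.5,0,0,0],
    [0,0,0,1.5,0,0,0],
    [0,0,0,1.5,0,0,0],
    [0,0,0,1.5,0,0,0]
  ]
}}

```text
time: 6.2
position: [0.4901, -0.0396, 0.0914]
tool_rot: [3.111, -0.429, -0.014]
ft_force: [-16.0, 3.3, 11.9]
grip_width: 0.005
```

```bash
python3 - <<'E'
from bench import ctrl, optics
import cv2
s=ctrl.get_state();print(s["position"],s["ft_force"])
for n,(x,y) in {"scene":(222,175),"side":(210,150)}.items():
    im=optics.get_image(n)[y:y+95,x:x+115,::-1]
    cv2.imwrite(f"pics/{n}2c.png",cv2.resize(im,None,fx=6,fy=6,interpolation=cv2.INTER_CUBIC))
E
```

```text
[ 0.49013319 -0.03960729  0.09139801] [-16.01470178   3.30673083  11.89241102]
```

View pics/scene2c.png

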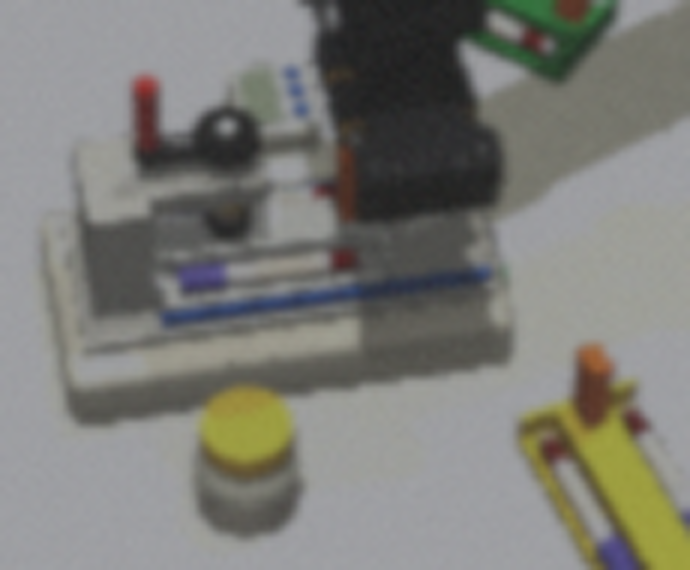

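View pics/side2c.png

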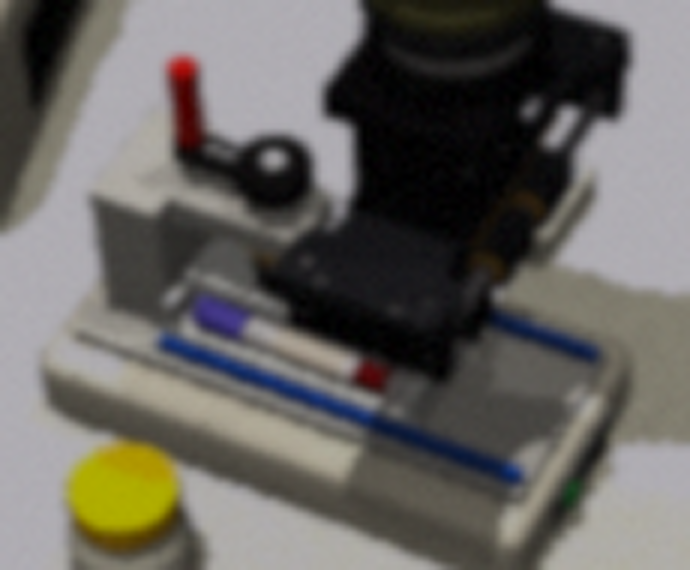

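Pushing harder (12 to 16 N) no longer moves the TCP, and both views show the carrier's far end at the column. I back off, lift and open.

```bash
python3 - <<'E'
from bench import optics
from h import *
for n,pts in {"scene":[(200,232),(150,240),(128,185),(205,208)],"side":[(195,180),(150,172),(232,110)]}.items():
    c=optics.get_calibration(n)
    for p in pts:
        d=c["R"].T@np.linalg.inv(c["K"])@[*p,1];o=-c["R"].T@c["t"]
        print(n,p,[(o+d*((z-o[2])/d[2])).round(3) for z in(0,.12)])
R=np.array([[ .96244,-.27149,0],[-.27149,-.96244,0],[0,0,-1]])
p=np.array([.293,-.58,.223]);p=np.array([.41359,-.10825,.22067])+R@np.array([-2+48+8+4+1.5,-87.5,128])/1000
print(p, "pegtarget",mix(.042,0,.26),delta(p,R,mix(.042,0,.26)))
E
```

```text
scene (200, 232) [array([ 0.771, -0.132,  0.   ]), array([ 0.794, -0.033,  0.12 ])]
scene (150, 240) [array([ 0.931, -0.172,  0.   ]), array([ 0.939, -0.069,  0.12 ])]
scene (128, 185) [array([ 0.929, -0.459,  0.   ]), array([ 0.938, -0.328,  0.12 ])]
scene (205, 208) [array([ 0.716, -0.228,  0.   ]), array([ 0.745, -0.12 ,  0.12 ])]
side (195, 180) [array([ 0.798, -0.16 ,  0.   ]), array([ 0.745, -0.053,  0.12 ])]
side (150, 172) [array([ 0.947, -0.169,  0.   ]), array([ 0.877, -0.061,  0.12 ])]
side (232, 110) [array([ 0.774, -0.509,  0.   ]), array([ 0.724, -0.363,  0.12 ])]
[ 0.49461056 -0.04019016  0.09267   ] pegtarget [ 0.61841386 -0.07493326  0.26      ] [ 128.58566422   -0.17320292 -167.33      ]
```

>>> {"api": "step_arm", "payload": {
  "deltas": [
    [0,0,0,-6,0,0,0],
    [0,0,0,-15,0,0,0],
    [0,0,0,-20,0,0,0],
    [0,0,0,-20,0,-40,0],
    [0,0,0,-20,0,-85,0],
    [0,0,0,-20,0,-130,40],
    [0,0,0,-20,0,-160,60],
    [0,0,0,-20,0,-168,60]
  ]
}}

```text
time: 7.3
position: [0.4761, -0.0354, 0.2616]
tool_rot: [3.111, -0.431, 0.007]
ft_force: [-0.1, -0.0, -0.0]
grip_width: 0.261
```

>>> {"api": "step_arm", "payload": {
  "deltas": [
    [0,0,0,30,0,0,50],
    [0,0,0,60,0,0,50],
    [0,0,0,90,0,0,50],
    [0,0,0,120,0,0,50],
    [0,0,0,140,0,0,50],
    [0,0,0,148.5,0,0,50],
    [0,0,0,148.5,0,0,50],
    [0,0,0,148.5,0,0,50]
  ]
}}

```text
time: 8.3
position: [0.6171, -0.0751, 0.2595]
tool_rot: [3.112, -0.43, -0.001]
ft_force: [-0.4, -0.1, -0.6]
grip_width: 0.575
```

```bash
python3 - <<'E'
from bench import ctrl, optics
import cv2
s=ctrl.get_state();print(s["position"],s["ft_force"])
import pickle
pickle.dump({n:optics.get_calibration(n) for n in("scene","side","wrist")},open("cal3.pkl","wb"))
im=optics.get_image("wrist")[:,:,::-1];cv2.imwrite("pics/w3.png",im)
for n,(x,y) in {"scene":(222,135),"side":(210,110)}.items():
    im=optics.get_image(n)[y:y+95,x:x+115,::-1]
    cv2.imwrite(f"pics/{n}3c.png",cv2.resize(im,None,fx=6,fy=6,interpolation=cv2.INTER_CUBIC))
E
```

```text
[ 0.61714205 -0.07512387  0.25949197] [-0.40794816 -0.1135858  -0.55833373]
```

View pics/w3.png

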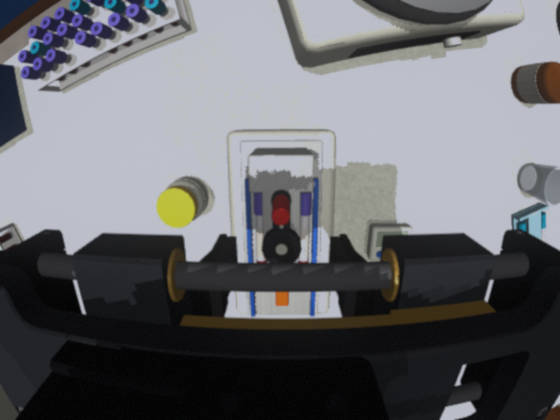

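View pics/scene3c.png

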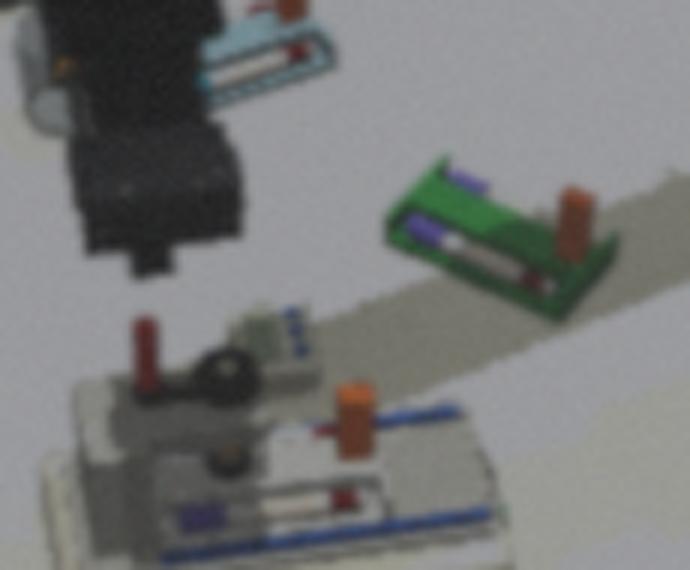

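View pics/side3c.png

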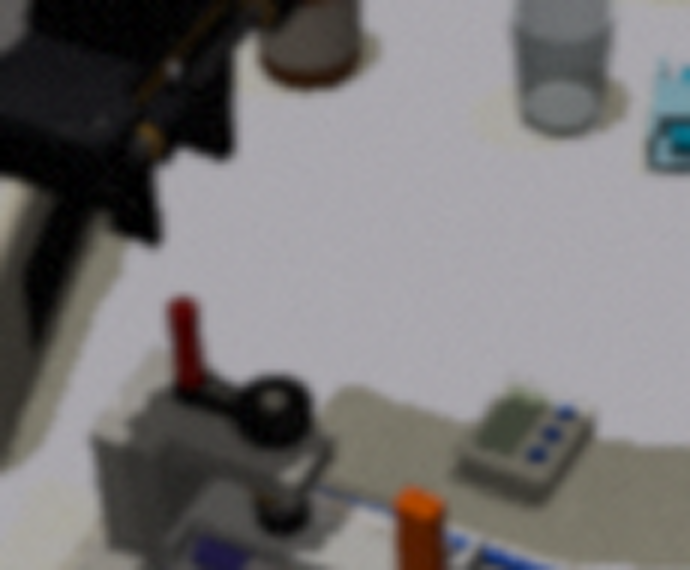

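The wrist view shows the mixer straight ahead: peg top about (281,215), knob centre about (281,249), handle top (282,298). I'll enlarge this and turn it into positions.

```bash
python3 - <<'E'
import cv2
im=cv2.imread("pics/w3.png")[125:325,210:355]
cv2.imwrite("pics/w3c.png",cv2.resize(im,None,fx=4,fy=3,interpolation=cv2.INTER_CUBIC) if 0 else cv2.resize(im[:190],None,fx=3.1,fy=3.1,interpolation=cv2.INTER_CUBIC))
E
```

```text
(no output)
```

View pics/w3c.png

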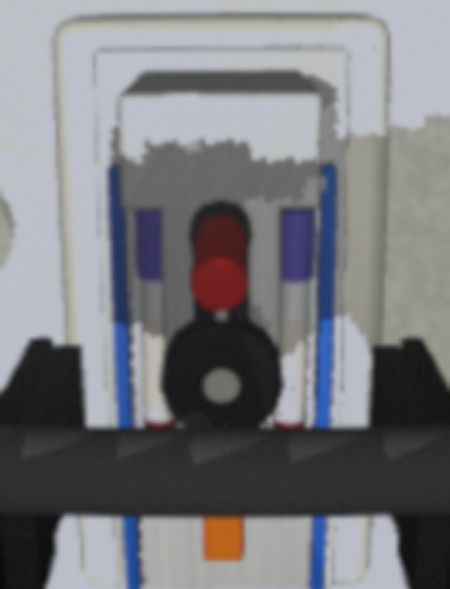

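```bash
python3 - <<'E'
import pickle
from h import *
c=pickle.load(open("cal3.pkl","rb"))["wrist"]
K=c["K"];f=K[0,0];o=-c["R"].T@c["t"];print("cam",o)
def ray(p):
    u=np.array([(p[0]-K[0,2])/f,(p[1]-K[1,2])/f]);r=np.hypot(*u)
    return c["R"].T@np.r_[u/r*np.sin(r),np.cos(r)]
for k,p,z in [("peg",(219,284),.197),("knob",(221,386),.156),("handle y",(224,540),.125),("railL",(116,170),.058),("railR",(327,170),.058),("railL2",(133,550),.058),("railR2",(320,550),.058)]:
    q=((p[0]+.5)/3.1-.5+210,(p[1]+.5)/3.1-.5+125);d=ray(q);X=o+d*(z-o[2])/d[2]
    e=X[:2]-M;cc,s=np.cos(TH),np.sin(TH)
    print(k,X.round(4),"mixer",(1000*np.array([cc*e[0]+s*e[1],-s*e[0]+cc*e[1]])).round(1))
E
```

```text
cam [ 0.68538171 -0.09457648  0.42335795]
peg [ 0.6195 -0.0745  0.197 ] mixer [43.   0.7]
knob [ 0.578  -0.0631  0.156 ] mixer [-0.1  0.4]
handle y [ 0.5097 -0.0448  0.125 ] mixer [-70.8  -0.5]
railL [ 0.6317 -0.0374  0.058 ] mixer [44.5 39.7]
railR [ 0.6106 -0.1125  0.058 ] mixer [ 44.7 -38.3]
railL2 [0.4755 0.0049 0.058 ] mixer [-117.3   37.9]
railR2 [ 0.4541 -0.0712  0.058 ] mixer [-117.1  -41.1]
```

Wrist measurement: knob axis (0.578,-0.063), peg radius about 43 mm, handle at -70.8 mm in mixer x. That agrees with the other cameras and with the carrier being home. I'll descend on the peg and grip it.

>>> {"api": "step_arm", "payload": {
  "deltas": [
    [0,0,0,1.4,-1,0,50],
    [0,0,0,1.4,-1,25,50],
    [0,0,0,1.4,-1,50,50],
    [0,0,0,1.4,-1,75,50],
    [0,0,0,1.4,-1,92,50],
    [0,0,0,1.4,-1,99,50],
    [0,0,0,1.4,-1,99,50],
    [0,0,0,1.4,-1,99,50]
  ]
}}

```text
time: 9.45
position: [0.6201, -0.0749, 0.1616]
tool_rot: [3.112, -0.43, 0.003]
ft_force: [-0.6, 0.6, 0.4]
grip_width: 0.57
```

>>> {"api": "step_arm", "payload": {
  "deltas": [
    [0,0,0,0,0,0,30],
    [0,0,0,0,0,0,20],
    [0,0,0,0,0,0,10],
    [0,0,0,0,0,0,8],
    [0,0,0,0,0,0,8],
    [0,0,0,0,0,0,8],
    [0,0,0,0,0,0,8],
    [0,0,0,0,0,0,8]
  ],
  "newtons": 25
}}

```text
time: 10.45
position: [0.6195, -0.0749, 0.1606]
tool_rot: [-3.112, 0.43, -0.0]
ft_force: [-0.3, 1.6, -0.2]
grip_width: 0.153
```

```bash
python3 - <<'E'
from bench import ctrl, optics
import cv2
s=ctrl.get_state();print(s)
im=optics.get_image("side")[110:205,180:295,::-1]
cv2.imwrite(f"pics/s4.png",cv2.resize(im,None,fx=6,fy=6,interpolation=cv2.INTER_CUBIC))
E
```

```text
{'time': 10.45, 'joint_positions': array([ 0.55426412,  0.35975607, -0.59361735,  1.58392252,  0.20822971,
        1.26170789, -1.9189117 ]), 'qd': array([ 0.00015272,  0.0004726 ,  0.00113317, -0.00250836, -0.00251339,
       -0.00069899,  0.00197862]), 'joint_torque': array([ 1.82388411e-01, -4.51349795e+01, -5.83024934e+00, -2.97449881e+01,
        9.68507887e-02,  2.05297710e-02,  1.25568757e-03]), 'position': array([ 0.61946285, -0.07491762,  0.16055526]), 'tool_rot': array([-3.11196017e+00,  4.30423274e-01, -1.85055241e-04]), 'ft_force': array([-0.30693508,  1.57546341, -0.20688408]), 'torque': array([ 0.13514194, -0.01900247,  0.03050984]), 'grip_width': 0.15331707065474007}
```

View pics/s4.png

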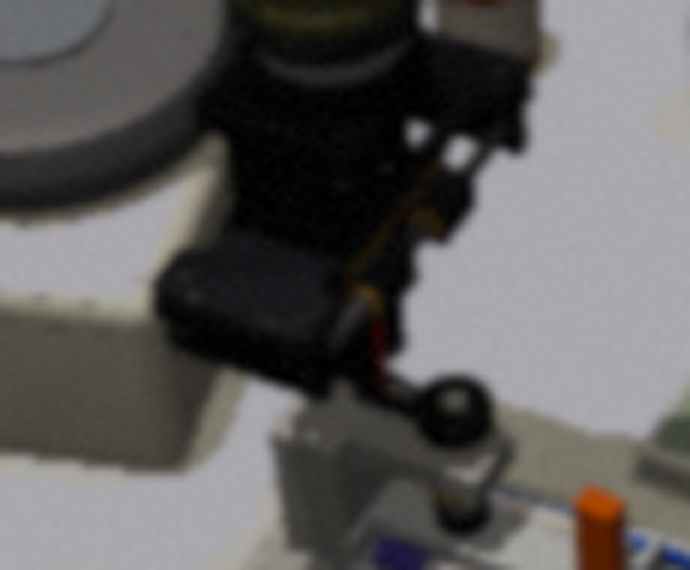

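The peg is gripped: the opening reads 13.3 mm and the TCP is 43 mm from the axis. In the tool frame the peg sits along +x, and clockwise runs towards tool +y. Here are the arc tables.

```bash
cat > arc.py <<'E'
import numpy as np,sys
def call(a0,a1,n=8,r=42):
    a=a0+(a1-a0)*np.arange(1,n+1)/n
    return [[0,0,0,round(r*(np.cos(t)-np.cos(a0)),1),round(r*(np.sin(t)-np.sin(a0)),1),round(10*(t-a0)/2/np.pi,1),8] for t in a]
E
python3 - <<'E'
from arc import *
print(0,.7,call(0,.7))
a=.7
while a<2.5:
    print(round(a,2),call(a,a+.2));a+=.2
E
```

```text
0 0.7 [[0, 0, 0, np.float64(-0.2), np.float64(3.7), np.float64(0.1), 8], [0, 0, 0, np.float64(-0.6), np.float64(7.3), np.float64(0.3), 8], [0, 0, 0, np.float64(-1.4), np.float64(10.9), np.float64(0.4), 8], [0, 0, 0, np.float64(-2.5), np.float64(14.4), np.float64(0.6), 8], [0, 0, 0, np.float64(-4.0), np.float64(17.8), np.float64(0.7), 8], [0, 0, 0, np.float64(-5.7), np.float64(21.1), np.float64(0.8), 8], [0, 0, 0, np.float64(-7.6), np.float64(24.1), np.float64(1.0), 8], [0, 0, 0, np.float64(-9.9), np.float64(27.1), np.float64(1.1), 8]]
0.7 [[0, 0, 0, np.float64(-0.7), np.float64(0.8), np.float64(0.0), 8], [0, 0, 0, np.float64(-1.4), np.float64(1.6), np.float64(0.1), 8], [0, 0, 0, np.float64(-2.1), np.float64(2.3), np.float64(0.1), 8], [0, 0, 0, np.float64(-2.9), np.float64(3.1), np.float64(0.2), 8], [0, 0, 0, np.float64(-3.6), np.float64(3.8), np.float64(0.2), 8], [0, 0, 0, np.float64(-4.4), np.float64(4.5), np.float64(0.2), 8], [0, 0, 0, np.float64(-5.2), np.float64(5.2), np.float64(0.3), 8], [0, 0, 0, np.float64(-6.0), np.float64(5.8), np.float64(0.3), 8]]
0.9 [[0, 0, 0, np.float64(
[... 3572 characters left out ...]
.6), np.float64(0.2), 8], [0, 0, 0, np.float64(-6.0), np.float64(-4.2), np.float64(0.3), 8], [0, 0, 0, np.float64(-6.8), np.float64(-4.9), np.float64(0.3), 8]]
2.3 [[0, 0, 0, np.float64(-0.8), np.float64(-0.7), np.float64(0.0), 8], [0, 0, 0, np.float64(-1.5), np.float64(-1.4), np.float64(0.1), 8], [0, 0, 0, np.float64(-2.3), np.float64(-2.2), np.float64(0.1), 8], [0, 0, 0, np.float64(-3.0), np.float64(-3.0), np.float64(0.2), 8], [0, 0, 0, np.float64(-3.7), np.float64(-3.7), np.float64(0.2), 8], [0, 0, 0, np.float64(-4.4), np.float64(-4.5), np.float64(0.2), 8], [0, 0, 0, np.float64(-5.0), np.float64(-5.4), np.float64(0.3), 8], [0, 0, 0, np.float64(-5.7), np.float64(-6.2), np.float64(0.3), 8]]
```

>>> {"api": "step_arm", "payload": {
  "deltas": [
    [0,0,0,-0.2,3.7,0.1,8],
    [0,0,0,-0.6,7.3,0.3,8],
    [0,0,0,-1.4,10.9,0.4,8],
    [0,0,0,-2.5,14.4,0.6,8],
    [0,0,0,-4,17.8,0.7,8],
    [0,0,0,-5.7,21.1,0.8,8],
    [0,0,0,-7.6,24.1,1,8],
    [0,0,0,-9.9,27.1,1.1,8]
  ]
}}

```text
time: 11.5
position: [0.6023, -0.0982, 0.1594]
tool_rot: [-3.112, 0.43, 0.0]
ft_force: [-0.3, 2.7, 0.1]
grip_width: 0.152
```

>>> {"api": "step_arm", "payload": {
  "deltas": [
    [0,0,0,-0.7,0.8,0,8],
    [0,0,0,-1.4,1.6,0.1,8],
    [0,0,0,-2.1,2.3,0.1,8],
    [0,0,0,-2.9,3.1,0.2,8],
    [0,0,0,-3.6,3.8,0.2,8],
    [0,0,0,-4.4,4.5,0.2,8],
    [0,0,0,-5.2,5.2,0.3,8],
    [0,0,0,-6,5.8,0.3,8]
  ]
}}

```text
time: 12.5
position: [0.5951, -0.102, 0.1591]
tool_rot: [-3.112, 0.43, 0.0]
ft_force: [-0.4, 3.9, -0.7]
grip_width: 0.151
```

```bash
cat > tf.py <<'E'
import numpy as np,sys
C=np.array([.578,-.0628])
v=[float(a) for a in sys.argv[1:5]]
d=np.array(v[:2])-C;r=np.hypot(*d);u=d/r;t=np.array([u[1],-u[0]])
a=(-.275-np.arctan2(d[1],d[0]))%(2*np.pi)
F=np.array(v[2:]);print("r",round(r*1000,1),"alpha",round(a,3),"push",round(-F@t,2),"radial",round(F@u,2))
E
python3 tf.py .6023 -.0982 -.3 2.7; python3 tf.py .5951 -.102 -.4 3.9
```

```text
r 42.9 alpha 0.694 push 1.28 radial -2.4
r 42.8 alpha 0.884 push 1.19 radial -3.73
```

>>> {"api": "step_arm", "payload": {
  "deltas": [
    [0,0,0,-0.8,0.5,0,8],
    [0,0,0,-1.8,1.1,0.1,8],
    [0,0,0,-2.7,1.6,0.1,8],
    [0,0,0,-3.6,1.9,0.2,8],
    [0,0,0,-4.5,2.3,0.2,8],
    [0,0,0,-5.4,2.7,0.2,8],
    [0,0,0,-6.3,3.2,0.3,8],
    [0,0,0,-7.3,3.7,0.3,8]
  ]
}}

```text
time: 13.5
position: [0.5872, -0.1043, 0.1589]
tool_rot: [3.111, -0.431, 0.0]
ft_force: [0.5, 2.7, -2.2]
grip_width: 0.151
```

>>> {"api": "step_arm", "payload": {
  "deltas": [
    [0,0,0,-0.9,0.5,0,8],
    [0,0,0,-1.9,0.9,0.1,8],
    [0,0,0,-2.9,1.3,0.2,8],
    [0,0,0,-3.8,1.7,0.3,8],
    [0,0,0,-4.8,2.1,0.3,8],
    [0,0,0,-5.8,2.4,0.4,8],
    [0,0,0,-6.8,2.7,0.4,8],
    [0,0,0,-7.8,3,0.4,8]
  ]
}}

```text
time: 14.5
position: [0.5788, -0.105, 0.1585]
tool_rot: [3.111, -0.431, 0.0]
ft_force: [1.5, 1.8, -0.7]
grip_width: 0.151
```

>>> {"api": "step_arm", "payload": {
  "deltas": [
    [0,0,0,-1,0.3,0,8],
    [0,0,0,-2,0.5,0.1,8],
    [0,0,0,-3.1,0.7,0.1,8],
    [0,0,0,-4.1,0.9,0.2,8],
    [0,0,0,-5.1,1.1,0.2,8],
    [0,0,0,-6.2,1.2,0.2,8],
    [0,0,0,-7.2,1.3,0.3,8],
    [0,0,0,-8.3,1.4,0.3,8]
  ]
}}

```text
time: 15.5
position: [0.5704, -0.104, 0.1582]
tool_rot: [3.112, -0.431, 0.0]
ft_force: [0.3, -0.4, -0.5]
grip_width: 0.152
```

```bash
python3 -c "
from bench import ctrl;s=ctrl.get_state();import subprocess
print(subprocess.getoutput('python3 tf.py %f %f %f %f'%(*s['position'][:2],*s['ft_force'][:2])),s['ft_force'])"
```

```text
r 41.9 alpha 1.478 push 0.32 radial 0.32 [ 0.25635479 -0.37613489 -0.46293669]
```

>>> {"api": "step_arm", "payload": {
  "deltas": [
    [0,0,0,-1,0.1,0,8],
    [0,0,0,-2.1,0.1,0.1,8],
    [0,0,0,-3.1,0.1,0.1,8],
    [0,0,0,-4.2,0.1,0.2,8],
    [0,0,0,-5.2,0,0.2,8],
    [0,0,0,-6.3,0,0.2,8],
    [0,0,0,-7.3,-0.1,0.3,8],
    [0,0,0,-8.4,-0.2,0.3,8]
  ]
}}

```text
time: 16.5
position: [0.5623, -0.1014, 0.1578]
tool_rot: [3.112, -0.431, -0.0]
ft_force: [-0.3, -1.2, -0.1]
grip_width: 0.149
```

```bash
cat > f.sh <<'E'
python3 -c "
from bench import ctrl;s=ctrl.get_state();import subprocess
print(subprocess.getoutput('python3 tf.py %f %f %f %f'%(*s['position'][:2],*s['ft_force'][:2])),s['ft_force'])"
E
sh f.sh
```

```text
r 41.7 alpha 1.682 push 0.22 radial 1.24 [-0.26640583 -1.23253407 -0.14715102]
```

Still free. 1.7→1.9.

>>> {"api": "step_arm", "payload": {
  "deltas": [
    [0,0,0,-1,-0.1,0,8],
    [0,0,0,-2.1,-0.3,0.1,8],
    [0,0,0,-3.1,-0.5,0.1,8],
    [0,0,0,-4.1,-0.7,0.2,8],
    [0,0,0,-5.2,-1,0.2,8],
    [0,0,0,-6.2,-1.3,0.2,8],
    [0,0,0,-7.2,-1.6,0.3,8],
    [0,0,0,-8.2,-1.9,0.3,8]
  ]
}}

```text
time: 17.5
position: [0.5549, -0.0972, 0.1575]
tool_rot: [3.112, -0.431, -0.0]
ft_force: [-0.0, -1.6, -0.5]
grip_width: 0.155
```

```bash
sh f.sh
```

```text
r 41.4 alpha 1.886 push 0.88 radial 1.37 [-0.03097237 -1.63408259 -0.45737247]
```

>>> {"api": "step_arm", "payload": {
  "deltas": [
    [0,0,0,-1,-0.3,0,8],
    [0,0,0,-2,-0.6,0.1,8],
    [0,0,0,-3,-1,0.1,8],
    [0,0,0,-4,-1.5,0.2,8],
    [0,0,0,-4.9,-1.9,0.2,8],
    [0,0,0,-5.9,-2.4,0.2,8],
    [0,0,0,-6.8,-2.9,0.3,8],
    [0,0,0,-7.7,-3.4,0.3,8]
  ]
}}

```text
time: 18.5
position: [0.5486, -0.0917, 0.1572]
tool_rot: [-3.112, 0.43, -0.0]
ft_force: [-0.2, -0.0, 0.3]
grip_width: 0.152
```

```bash
sh f.sh
```

```text
r 41.3 alpha 2.09 push -0.16 radial 0.17 [-0.23268677 -0.00639965  0.3041004 ]
```

Free. 2.1→2.3.

>>> {"api": "step_arm", "payload": {
  "deltas": [
    [0,0,0,-0.9,-0.5,0,8],
    [0,0,0,-1.8,-1.1,0.1,8],
    [0,0,0,-2.7,-1.7,0.1,8],
    [0,0,0,-3.5,-2.3,0.2,8],
    [0,0,0,-4.4,-2.9,0.2,8],
    [0,0,0,-5.2,-3.6,0.2,8],
    [0,0,0,-6,-4.2,0.3,8],
    [0,0,0,-6.8,-4.9,0.3,8]
  ]
}}

```text
time: 19.5
position: [0.5434, -0.0852, 0.1569]
tool_rot: [-3.112, 0.43, -0.0]
ft_force: [1.7, -0.2, -2.0]
grip_width: 0.153
```

```bash
sh f.sh; python3 - <<'E'
from arc import *
a=2.5
while a<5:
    print(round(a,2),str(call(a,a+.2)).replace("np.float64","").replace("0, 0, 0, ",""));a+=.2
E
```

```text
r 41.2 alpha 2.292 push 1.07 radial -1.31 [ 1.68172142 -0.18358515 -1.99460601]
2.5 [[(-0.6), (-0.8), (0.0), 8], [(-1.2), (-1.7), (0.1), 8], [(-1.8), (-2.6), (0.1), 8], [(-2.3), (-3.5), (0.2), 8], [(-2.9), (-4.4), (0.2), 8], [(-3.4), (-5.3), (0.2), 8], [(-3.9), (-6.2), (0.3), 8], [(-4.3), (-7.2), (0.3), 8]]
2.7 [[(-0.4), (-1.0), (0.0), 8], [(-0.8), (-1.9), (0.1), 8], [(-1.2), (-2.9), (0.1), 8], [(-1.6), (-3.9), (0.2), 8], [(-1.9), (-4.9), (0.2), 8], [(-2.3), (-5.9), (0.2), 8], [(-2.5), (-6.9), (0.3), 8], [(-2.8), (-7.9), (0.3), 8]]
2.9 [[(-0.2), (-1.0), (0.0), 8], [(-0.5), (-2.1), (0.1), 8], [(-0.6), (-3.1), (0.1), 8], [(-0.8), (-4.1), (0.2), 8], [(-0.9), (-5.2), (0.2), 8], [(-1.0), (-6.2), (0.2), 8], [(-1.1), (-7.3), (0.3), 8], [(-1.2), (-8.3), (0.3), 8]]
3.1 [[(-0.0), (-1.0), (0.0), 8], [(-0.0), (-2.1), (0.1), 8], [(-0.0), (-3.1), (0.1), 8], [(0.0), (-4.2), (0.2), 8], [(0.1), (-5.2), (0.2), 8], [(0.2), (-6.3), (0.2), 8], [(0.3), (-7.3), (0.3), 8], [(0.5), (-8.4), (0.3), 8]]
3.3 [[(0.2), (-1.0), (0.0), 8], [(0.4), (-2.1), (0.1), 8], [(0.6), (-3.1), (0.1), 8], [(0.9), (-4.1), (0.2), 
[... 1163 characters left out ...]
[(7.0), (-2.3), (0.3), 8], [(8.0), (-2.6), (0.3), 8]]
4.5 [[(1.0), (-0.2), (0.0), 8], [(2.1), (-0.4), (0.1), 8], [(3.1), (-0.5), (0.1), 8], [(4.1), (-0.7), (0.2), 8], [(5.2), (-0.8), (0.2), 8], [(6.2), (-0.9), (0.2), 8], [(7.3), (-0.9), (0.3), 8], [(8.3), (-0.9), (0.3), 8]]
4.7 [[(1.0), (0.0), (0.0), 8], [(2.1), (0.0), (0.1), 8], [(3.1), (0.1), (0.1), 8], [(4.2), (0.2), (0.2), 8], [(5.2), (0.3), (0.2), 8], [(6.3), (0.4), (0.2), 8], [(7.3), (0.6), (0.3), 8], [(8.4), (0.7), (0.3), 8]]
4.9 [[(1.0), (0.2), (0.0), 8], [(2.1), (0.4), (0.1), 8], [(3.1), (0.7), (0.1), 8], [(4.1), (1.0), (0.2), 8], [(5.1), (1.3), (0.2), 8], [(6.1), (1.6), (0.2), 8], [(7.1), (2.0), (0.3), 8], [(8.0), (2.4), (0.3), 8]]
```

>>> {"api": "step_arm", "payload": {
  "deltas": [
    [0,0,0,-0.8,-0.7,0,8],
    [0,0,0,-1.5,-1.4,0.1,8],
    [0,0,0,-2.3,-2.2,0.1,8],
    [0,0,0,-3,-3,0.2,8],
    [0,0,0,-3.7,-3.7,0.2,8],
    [0,0,0,-4.4,-4.5,0.3,8],
    [0,0,0,-5,-5.4,0.3,8],
    [0,0,0,-5.7,-6.2,0.4,8]
  ]
}}

```text
time: 20.5
position: [0.5398, -0.0778, 0.1566]
tool_rot: [3.112, -0.43, 0.001]
ft_force: [3.7, 0.7, -2.7]
grip_width: 0.152
```

```bash
sh f.sh
```

```text
r 41.1 alpha 2.494 push 0.69 radial -3.66 [ 3.66302631  0.68682548 -2.74879154]
```

>>> {"api": "step_arm", "payload": {
  "deltas": [
    [0,0,0,-0.5,-0.8,0.1,8],
    [0,0,0,-1,-1.7,0.2,8],
    [0,0,0,-1.5,-2.7,0.3,8],
    [0,0,0,-1.9,-3.6,0.4,8],
    [0,0,0,-2.4,-4.5,0.5,8],
    [0,0,0,-2.8,-5.5,0.6,8],
    [0,0,0,-3.2,-6.4,0.7,8],
    [0,0,0,-3.5,-7.4,0.7,8]
  ]
}}

```text
time: 21.5
position: [0.5377, -0.07, 0.156]
tool_rot: [3.111, -0.431, -0.001]
ft_force: [-0.0, -1.2, 4.0]
grip_width: 0.152
```

```bash
sed -i 's/C=np.array.*/C=np.array([.5785,-.0628])/' tf.py; sh f.sh
```

```text
r 41.4 alpha 2.693 push 1.13 radial 0.24 [-0.04184085 -1.15808718  3.99814488]
```

>>> {"api": "step_arm", "payload": {
  "deltas": [
    [0,0,0,-0.4,-1,0,8],
    [0,0,0,-0.8,-1.9,0,8],
    [0,0,0,-1.2,-2.9,0,8],
    [0,0,0,-1.6,-3.9,0,8],
    [0,0,0,-1.9,-4.9,0,8],
    [0,0,0,-2.3,-5.9,0,8],
    [0,0,0,-2.5,-6.9,0,8],
    [0,0,0,-2.8,-7.9,0,8]
  ]
}}

```text
time: 22.5
position: [0.5372, -0.0612, 0.1557]
tool_rot: [3.112, -0.43, -0.001]
ft_force: [-4.1, -0.6, 4.2]
grip_width: 0.154
```

```bash
 sh f.sh
```

```text
r 41.3 alpha 2.905 push 0.78 radial 4.04 [-4.07180273 -0.62145291  4.24240378]
```

>>> {"api": "step_arm", "payload": {
  "deltas": [
    [0,0,0,-0.3,-1,0,8],
    [0,0,0,-0.7,-2,0,8],
    [0,0,0,-0.9,-3,0,8],
    [0,0,0,-1.2,-4,0,8],
    [0,0,0,-1.4,-5.1,0,8],
    [0,0,0,-1.6,-6.1,0,8],
    [0,0,0,-1.8,-7.1,0,8],
    [0,0,0,-1.9,-8.1,0,8]
  ]
}}

```text
time: 23.5
position: [0.5384, -0.0532, 0.1557]
tool_rot: [3.112, -0.431, 0.001]
ft_force: [-0.2, -0.9, -1.4]
grip_width: 0.148
```

```bash
 sh f.sh
```

```text
r 41.3 alpha 3.102 push 0.9 radial -0.01 [-0.19561297 -0.87647379 -1.41731143]
```

>>> {"api": "step_arm", "payload": {
  "deltas": [
    [0,0,0,0,-1,0,8],
    [0,0,0,0,-2.1,0.1,8],
    [0,0,0,0,-3.1,0.1,8],
    [0,0,0,0,-4.2,0.2,8],
    [0,0,0,0.1,-5.2,0.2,8],
    [0,0,0,0.2,-6.3,0.3,8],
    [0,0,0,0.3,-7.3,0.3,8],
    [0,0,0,0.4,-8.4,0.4,8]
  ]
}}

```text
time: 24.5
position: [0.5408, -0.0457, 0.1555]
tool_rot: [3.111, -0.431, 0.001]
ft_force: [2.0, -3.0, -2.1]
grip_width: 0.149
```

```bash
 sh f.sh
```

```text
r 41.4 alpha 3.293 push 1.86 radial -3.08 [ 2.03666165 -2.96837735 -2.12508773]
```

>>> {"api": "step_arm", "payload": {
  "deltas": [
    [0,0,0,0.3,-1,0,8],
    [0,0,0,0.5,-2.1,0.1,8],
    [0,0,0,0.8,-3.1,0.2,8],
    [0,0,0,1.2,-4.1,0.3,8],
    [0,0,0,1.5,-5.1,0.4,8],
    [0,0,0,1.9,-6,0.4,8],
    [0,0,0,2.3,-7,0.5,8],
    [0,0,0,2.7,-8,0.5,8]
  ]
}}

```text
time: 25.5
position: [0.5453, -0.0378, 0.155]
tool_rot: [-3.112, 0.43, 0.001]
ft_force: [-0.5, -3.6, 1.0]
grip_width: 0.15
```

```bash
 sh f.sh
```

```text
r 41.5 alpha 3.512 push 3.19 radial -1.75 [-0.51686582 -3.59804332  0.97630468]
```

>>> {"api": "step_arm", "payload": {
  "deltas": [
    [0,0,0,0.2,-0.5,0,8],
    [0,0,0,0.4,-0.9,0,8],
    [0,0,0,0.7,-1.4,0,8],
    [0,0,0,0.9,-1.9,0.1,8],
    [0,0,0,1.1,-2.3,0.1,8],
    [0,0,0,1.4,-2.8,0.1,8],
    [0,0,0,1.7,-3.3,0.1,8],
    [0,0,0,1.9,-3.7,0.1,8]
  ]
}}

```text
time: 26.5
position: [0.5481, -0.0347, 0.1548]
tool_rot: [-3.112, 0.43, 0.001]
ft_force: [-3.4, -1.8, 4.0]
grip_width: 0.152
```

```bash
 sh f.sh
```

```text
r 41.4 alpha 3.612 push 3.6 radial 1.27 [-3.37307372 -1.78203036  3.96128234]
```

>>> {"api": "step_arm", "payload": {
  "deltas": [
    [0,0,0,0.5,-0.9,0,8],
    [0,0,0,1,-1.8,0,8],
    [0,0,0,1.5,-2.7,0,8],
    [0,0,0,2.1,-3.6,0.1,8],
    [0,0,0,2.6,-4.5,0.1,8],
    [0,0,0,3.2,-5.4,0.1,8],
    [0,0,0,3.8,-6.3,0.2,8],
    [0,0,0,4.4,-7.1,0.2,8]
  ]
}}

```text
time: 27.5
position: [0.5544, -0.0292, 0.1546]
tool_rot: [-3.112, 0.43, 0.001]
ft_force: [-3.8, 0.2, 2.8]
grip_width: 0.148
```

```bash
 sh f.sh
```

```text
r 41.4 alpha 3.815 push 2.95 radial 2.35 [-3.7661845   0.18753575  2.83610267]
```

The push rose from about 1 to about 3 N around alpha 3.3–3.5. I'll sample the held force to judge noise and relaxation.

```bash
cat > samp.py <<'E'
from bench import ctrl, optics
import numpy as np,sys
C=np.array([.5785,-.0628])
for i in range(int(sys.argv[1])):
    s=ctrl.get_state();d=s["position"][:2]-C;u=d/np.hypot(*d);t=np.array([u[1],-u[0]]);F=s["ft_force"]
    print(round(s["time"],2),"a",round((-.275-np.arctan2(d[1],d[0]))%(2*np.pi),3),"push",round(-F[:2]@t,2),"rad",round(F[:2]@u,2),"z",round(F[2],2))
    optics.get_image("side")
E
python3 samp.py 5
```

```text
27.5 a 3.815 push 2.95 rad 2.35 z 2.84
27.55 a 3.818 push 2.74 rad 2.64 z 1.62
27.6 a 3.818 push 3.04 rad 3.28 z 2.73
27.65 a 3.817 push 2.44 rad 1.96 z 2.71
27.7 a 3.817 push 1.85 rad 3.04 z 2.16
```

>>> {"api": "step_arm", "payload": {
  "deltas": [
    [0,0,0,0,0,0,8],
    [0,0,0,0,0,0,8],
    [0,0,0,0,0,0,8],
    [0,0,0,0,0,0,8],
    [0,0,0,1.3,-1.7,0,8],
    [0,0,0,2.6,-3.4,0,8],
    [0,0,0,4,-5,0,8],
    [0,0,0,5.4,-6.4,0.1,8]
  ]
}}

```text
time: 28.75
position: [0.5614, -0.025, 0.1544]
tool_rot: [3.112, -0.431, -0.0]
ft_force: [-3.5, -0.6, -0.6]
grip_width: 0.152
```

```bash
 python3 samp.py 4
```

```text
28.75 a 4.013 push 3.43 rad 0.94 z -0.58
28.8 a 4.02 push 3.1 rad 2.23 z -0.03
28.85 a 4.02 push 1.65 rad 2.3 z 0.1
28.9 a 4.019 push 2.76 rad 1.54 z -0.32
```

The readings are clearly above the free level of about 0.9 N, but the touch angle is blurred. I'll back off to alpha 3.0 and re-approach in fine steps with several samples each.

```bash
python3 -c "
from arc import *
f=lambda c:[[float(v) for v in r[3:6]] for r in c]
print(f(call(4,3.0)))
for a in (3.0,3.1,3.2,3.3,3.4,3.5): print(a,f(call(a,a+.1)))"
```

```text
[[-3.7, 3.7, -0.2], [-7.0, 7.8, -0.4], [-9.7, 12.3, -0.6], [-11.9, 17.1, -0.8], [-13.4, 22.1, -1.0], [-14.3, 27.2, -1.2], [-14.5, 32.5, -1.4], [-14.1, 37.7, -1.6]]
3.0 [[-0.1, -0.5, 0.0], [-0.1, -1.0, 0.0], [-0.2, -1.6, 0.1], [-0.2, -2.1, 0.1], [-0.3, -2.6, 0.1], [-0.3, -3.1, 0.1], [-0.4, -3.7, 0.1], [-0.4, -4.2, 0.2]]
3.1 [[-0.0, -0.5, 0.0], [-0.0, -1.0, 0.0], [-0.0, -1.6, 0.1], [-0.0, -2.1, 0.1], [-0.0, -2.6, 0.1], [-0.0, -3.1, 0.1], [0.0, -3.7, 0.1], [0.0, -4.2, 0.2]]
3.2 [[0.0, -0.5, 0.0], [0.1, -1.0, 0.0], [0.1, -1.6, 0.1], [0.2, -2.1, 0.1], [0.2, -2.6, 0.1], [0.3, -3.1, 0.1], [0.4, -3.7, 0.1], [0.5, -4.2, 0.2]]
3.3 [[0.1, -0.5, 0.0], [0.2, -1.0, 0.0], [0.3, -1.6, 0.1], [0.4, -2.1, 0.1], [0.5, -2.6, 0.1], [0.6, -3.1, 0.1], [0.7, -3.6, 0.1], [0.9, -4.1, 0.2]]
3.4 [[0.1, -0.5, 0.0], [0.3, -1.0, 0.0], [0.4, -1.5, 0.1], [0.6, -2.0, 0.1], [0.7, -2.5, 0.1], [0.9, -3.0, 0.1], [1.1, -3.5, 0.1], [1.3, -4.0, 0.2]]
3.5 [[0.2, -0.5, 0.0], [0.4, -1.0, 0.0], [0.6, -1.5, 0.1], [0.8, -1.9, 0.1], [1.0, -2.4, 0.1], [1.2, -2.9, 0.1], [1.4, -3.4, 0.1], [1.7, -3.9, 0.2]]
```

>>> {"api": "step_arm", "payload": {
  "deltas": [
    [0,0,0,-3.8,3.7,-0.2,8],
    [0,0,0,-7.1,7.8,-0.4,8],
    [0,0,0,-9.9,12.3,-0.6,8],
    [0,0,0,-12.1,17.1,-0.8,8],
    [0,0,0,-13.7,22.1,-1,8],
    [0,0,0,-14.6,27.3,-1.2,8],
    [0,0,0,-14.9,32.6,-1.4,8],
    [0,0,0,-14.6,37.8,-1.6,8]
  ]
}}

```text
time: 29.95
position: [0.5375, -0.0577, 0.1562]
tool_rot: [3.112, -0.431, 0.002]
ft_force: [5.1, 0.9, -6.8]
grip_width: 0.149
```

```bash
 python3 samp.py 2
```

```text
29.95 a 2.99 push -1.52 rad -4.97 z -6.79
30.0 a 2.968 push 0.35 rad -4.52 z -7.09
```

>>> {"api": "step_arm", "payload": {
  "deltas": [
    [0,0,0,-0.1,-0.5,0,8],
    [0,0,0,-0.1,-1,0,8],
    [0,0,0,-0.2,-1.6,0.1,8],
    [0,0,0,-0.2,-2.1,0.1,8],
    [0,0,0,-0.3,-2.6,0.1,8],
    [0,0,0,-0.3,-3.1,0.1,8],
    [0,0,0,-0.4,-3.7,0.1,8],
    [0,0,0,-0.4,-4.2,0.2,8]
  ]
}}

```text
time: 31.05
position: [0.5381, -0.054, 0.156]
tool_rot: [3.111, -0.431, 0.001]
ft_force: [3.8, -3.0, -5.9]
grip_width: 0.15
```

```bash
 python3 samp.py 3
```

```text
31.05 a 3.08 push 2.11 rad -4.3 z -5.88
31.1 a 3.082 push 1.22 rad -5.32 z -6.57
31.15 a 3.082 push 1.4 rad -5.27 z -5.85
```

>>> {"api": "step_arm", "payload": {
  "deltas": [
    [0,0,0,0.3,-0.5,0.3,8],
    [0,0,0,0.6,-1,0.6,8],
    [0,0,0,0.9,-1.6,0.9,8],
    [0,0,0,1.1,-2.1,1.1,8],
    [0,0,0,1.1,-2.6,1.1,8],
    [0,0,0,1.1,-3.1,1.2,8],
    [0,0,0,1.1,-3.7,1.2,8],
    [0,0,0,1.1,-4.2,1.2,8]
  ]
}}

```text
time: 32.2
position: [0.5395, -0.0493, 0.1553]
tool_rot: [3.111, -0.43, -0.002]
ft_force: [-3.2, -0.9, 6.4]
grip_width: 0.158
```

```bash
 python3 samp.py 3
```

```text
32.2 a 3.2 push 1.94 rad 2.76 z 6.4
32.25 a 3.202 push 1.83 rad 4.07 z 6.48
32.3 a 3.202 push 2.43 rad 3.43 z 5.65
```

>>> {"api": "step_arm", "payload": {
  "deltas": [
    [0,0,0,-0.2,-0.5,-0.2,8],
    [0,0,0,-0.3,-1,-0.4,8],
    [0,0,0,-0.3,-1.6,-0.4,8],
    [0,0,0,-0.2,-2.1,-0.4,8],
    [0,0,0,-0.1,-2.6,-0.3,8],
    [0,0,0,0,-3.1,-0.3,8],
    [0,0,0,0,-3.7,-0.3,8],
    [0,0,0,0.1,-4.2,-0.3,8]
  ]
}}

```text
time: 33.35
position: [0.5411, -0.0451, 0.1552]
tool_rot: [3.112, -0.43, -0.0]
ft_force: [-3.3, -1.0, 4.5]
grip_width: 0.154
```

```bash
 python3 samp.py 3
```

```text
33.35 a 3.308 push 2.29 rad 2.56 z 4.5
33.4 a 3.31 push 2.21 rad 2.2 z 4.79
33.45 a 3.31 push 3.69 rad 2.71 z 5.11
```

>>> {"api": "step_arm", "payload": {
  "deltas": [
    [0,0,0,-0.1,-0.5,-0.1,8],
    [0,0,0,-0.1,-1,-0.2,8],
    [0,0,0,0,-1.6,-0.3,8],
    [0,0,0,0.1,-2.1,-0.3,8],
    [0,0,0,0.2,-2.6,-0.3,8],
    [0,0,0,0.3,-3.1,-0.2,8],
    [0,0,0,0.4,-3.6,-0.2,8],
    [0,0,0,0.6,-4.1,-0.2,8]
  ]
}}

```text
time: 34.5
position: [0.543, -0.0416, 0.1552]
tool_rot: [3.112, -0.431, 0.0]
ft_force: [-1.1, -2.0, 0.7]
grip_width: 0.149
```

```bash
 python3 samp.py 3
```

```text
34.5 a 3.405 push 2.24 rad -0.07 z 0.66
34.55 a 3.407 push 2.65 rad -0.55 z 0.66
34.6 a 3.407 push 2.18 rad 0.14 z 1.66
```

>>> {"api": "step_arm", "payload": {
  "deltas": [
    [0,0,0,0,0,0,8],
    [0,0,0,0,0,0,8],
    [0,0,0,0,0,0,8],
    [0,0,0,0,0,0,8],
    [0,0,0,0,0,0,8],
    [0,0,0,0,0,0,8],
    [0,0,0,1.3,-4,0.1,8],
    [0,0,0,2.9,-7.8,0.2,8]
  ]
}}

```text
time: 35.65
position: [0.5479, -0.0348, 0.1549]
tool_rot: [3.111, -0.431, -0.0]
ft_force: [-0.6, -3.0, 0.6]
grip_width: 0.149
```

```bash
 python3 samp.py 3
```

```text
35.65 a 3.608 push 2.62 rad -1.63 z 0.57
35.7 a 3.624 push 3.01 rad -2.38 z -0.95
35.75 a 3.622 push 0.81 rad -2.19 z -0.69
```

The force evidence is still ambiguous. I'll cross-check with geometry, estimating the initial foot height from the first images, which costs no robot time.

```bash
python3 - <<'E'
import cv2,numpy as np
a=cv2.imread("pics/side0.png")[165:215,225:285];b=cv2.imread("pics/scene0.png")[185:235,230:290]
f=lambda i:cv2.convertScaleAbs(cv2.resize(i,None,fx=6.6,fy=10,interpolation=cv2.INTER_CUBIC),alpha=1.6,beta=10)
cv2.imwrite("pics/foot.png",np.hstack([f(a),f(b)]))
E
python3 - <<'E'
from bench import optics
from h import *
M=np.array([.5783,-.063]);TH=-.268
for n in("scene","side"):
    c=optics.get_calibration(n);o=(225,165) if n=="side" else (230,185)
    for z in(.075,.0775,.080,.0825,.085,.142,.156):
        r=.013 if z<.1 else .018
        P=np.array([proj(c,[M[0]+r*np.cos(t),M[1]+r*np.sin(t),z]) for t in np.linspace(0,6.28,100)])
        k=P[:,1].argmax()
        print(n,z,"lowest crop",((P[k]-o+.5)*[6.6,10]).round(1),"left/right",(P[:,0].min()-o[0]+.5)*6.6,(P[:,0].max()-o[0]+.5)*6.6)
    print("arm end/top pts",[((proj(c,[*(M+np.array([[np.cos(TH),-np.sin(TH)],[np.sin(TH),np.cos(TH)]])@v),.13])-o+.5)*[6.6,10]).round(0) for v in(np.array([-.02,-.018]),np.array([-.02,.018]))])
E
```

```text
scene 0.075 lowest crop [202.3 307.7] left/right 175.99975043974578 228.0432415940062
scene 0.0775 lowest crop [202.2 302.6] left/right 175.8998947634431 228.00381154376004
scene 0.08 lowest crop [202.2 297.5] left/right 175.7998070384735 227.9642899234662
scene 0.0825 lowest crop [202.1 292.4] left/right 175.69948645503064 227.92467641376905
scene 0.085 lowest crop [202.  287.3] left/right 175.59893219953392 227.88497069382575
scene 0.142 lowest crop [200.5 178.7] left/right 162.9034018856423 237.27443249538368
scene 0.156 lowest crop [200.1 148.3] left/right 162.2346650033722 237.10744494919928
arm end/top pts [array([234., 116.]), array([248., 196.])]
side 0.075 lowest crop [211.9 355.6] left/right 181.28598162569733 243.77592983920601
side 0.0775 lowest crop [211.5 349.5] left/right 180.90432539090156 243.48247664531738
side 0.08 lowest crop [211.2 343.4] left/right 180.52159166550555 243.18819530509455
side 0.0825 lowest crop [210.8 337.3] left/right 180.13777588010808 242.8930823079502
side 0.085 lowest crop [210.5 331.2] left/right 179.7528734394335 242.59713412342737
side 0.142 lowest crop [202.1 200.6] left/right 158.17630726034915 248.10135060609457
side 0.156 lowest crop [200.  163.6] left/right 155.74888281785599 246.41771239594667
arm end/top pts [array([270., 161.]), array([228., 251.])]
```

View pics/foot.png

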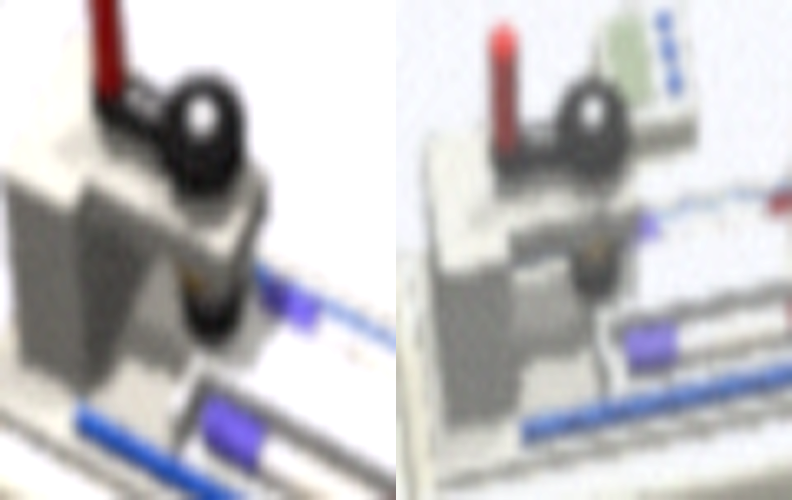

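Geometry puts the initial foot underside at about 0.079–0.080 m, a gap of 4–5 mm. That means a touch near alpha 2.5–3.2, which fits the force rise near 3.1–3.3. I'll do one clean fine pass from 2.7.

```bash
python3 -c "
from arc import *
f=lambda c:[[float(v) for v in r[3:6]] for r in c]
print(f(call(3.6,2.7)))
for a in (2.7,2.8,2.9,): print(a,f(call(a,a+.1)))"
```

```text
[[-1.8, 4.3, -0.2], [-3.2, 8.9, -0.4], [-4.0, 13.5, -0.5], [-4.3, 18.2, -0.7], [-4.1, 22.9, -0.9], [-3.4, 27.6, -1.1], [-2.1, 32.2, -1.3], [-0.3, 36.5, -1.4]]
2.7 [[-0.2, -0.5, 0.0], [-0.4, -1.0, 0.0], [-0.6, -1.4, 0.1], [-0.8, -1.9, 0.1], [-1.0, -2.4, 0.1], [-1.2, -2.9, 0.1], [-1.4, -3.4, 0.1], [-1.6, -3.9, 0.2]]
2.8 [[-0.2, -0.5, 0.0], [-0.3, -1.0, 0.0], [-0.5, -1.5, 0.1], [-0.7, -2.0, 0.1], [-0.8, -2.5, 0.1], [-0.9, -3.0, 0.1], [-1.1, -3.5, 0.1], [-1.2, -4.0, 0.2]]
2.9 [[-0.1, -0.5, 0.0], [-0.2, -1.0, 0.0], [-0.3, -1.5, 0.1], [-0.5, -2.1, 0.1], [-0.5, -2.6, 0.1], [-0.6, -3.1, 0.1], [-0.7, -3.6, 0.1], [-0.8, -4.1, 0.2]]
```

>>> {"api": "step_arm", "payload": {
  "deltas": [
    [0,0,0,-1.5,4.2,-0.1,8],
    [0,0,0,-2.9,8.8,-0.3,8],
    [0,0,0,-3.7,13.4,-0.5,8],
    [0,0,0,-4,18.1,-0.7,8],
    [0,0,0,-3.8,22.8,-0.9,8],
    [0,0,0,-3.1,27.5,-1.1,8],
    [0,0,0,-1.8,32.1,-1.3,8],
    [0,0,0,0,36.4,-1.4,8]
  ]
}}

```text
time: 36.8
position: [0.5378, -0.0698, 0.1564]
tool_rot: [-3.112, 0.43, 0.001]
ft_force: [0.8, 1.5, -2.0]
grip_width: 0.15
```

```bash
 python3 samp.py 2
```

```text
36.8 a 2.695 push -1.37 rad -1.1 z -2.03
36.85 a 2.673 push -0.51 rad -1.44 z -1.99
```

>>> {"api": "step_arm", "payload": {
  "deltas": [
    [0,0,0,-0.3,-1,0.1,8],
    [0,0,0,-0.7,-1.9,0.2,8],
    [0,0,0,-1.1,-2.9,0.2,8],
    [0,0,0,-1.5,-3.9,0.3,8],
    [0,0,0,-1.8,-4.9,0.3,8],
    [0,0,0,-2.2,-5.9,0.3,8],
    [0,0,0,-2.4,-6.9,0.4,8],
    [0,0,0,-2.7,-7.9,0.4,8]
  ]
}}

```text
time: 37.9
position: [0.5373, -0.0614, 0.156]
tool_rot: [3.112, -0.43, -0.001]
ft_force: [-1.7, -1.0, -0.3]
grip_width: 0.151
```

```bash
 python3 samp.py 3
```

```text
37.9 a 2.901 push 1.09 rad 1.71 z -0.25
37.95 a 2.907 push 0.53 rad 0.79 z -0.61
38.0 a 2.907 push -0.28 rad 0.96 z -0.69
```

>>> {"api": "step_arm", "payload": {
  "deltas": [
    [0,0,0,-0.1,-0.5,0,8],
    [0,0,0,-0.2,-1,0,8],
    [0,0,0,-0.3,-1.5,0.1,8],
    [0,0,0,-0.5,-2.1,0.1,8],
    [0,0,0,-0.5,-2.6,0.1,8],
    [0,0,0,-0.6,-3.1,0.1,8],
    [0,0,0,-0.7,-3.6,0.1,8],
    [0,0,0,-0.8,-4.1,0.1,8]
  ]
}}

```text
time: 39.05
position: [0.5377, -0.0572, 0.1558]
tool_rot: [3.112, -0.43, -0.001]
ft_force: [-3.0, -0.4, -1.0]
grip_width: 0.153
```

```bash
 python3 samp.py 3
```

```text
39.05 a 3.003 push 0.81 rad 2.95 z -0.96
39.1 a 3.006 push 0.19 rad 2.6 z 0.56
39.15 a 3.006 push 1.06 rad 3.25 z 0.2
```

>>> {"api": "step_arm", "payload": {
  "deltas": [
    [0,0,0,-0.2,-0.5,0,8],
    [0,0,0,-0.3,-1,0,8],
    [0,0,0,-0.4,-1.6,0.1,8],
    [0,0,0,-0.5,-2.1,0.1,8],
    [0,0,0,-0.6,-2.6,0.1,8],
    [0,0,0,-0.6,-3.1,0.1,8],
    [0,0,0,-0.7,-3.7,0.1,8],
    [0,0,0,-0.7,-4.2,0.2,8]
  ]
}}

```text
time: 40.2
position: [0.5385, -0.053, 0.1557]
tool_rot: [3.112, -0.431, 0.0]
ft_force: [-1.8, -1.4, -2.6]
grip_width: 0.151
```

```bash
 python3 samp.py 3
```

```text
40.2 a 3.106 push 1.79 rad 1.45 z -2.56
40.25 a 3.109 push 0.81 rad 1.32 z -2.05
40.3 a 3.108 push -0.07 rad 1.59 z -1.84
```

>>> {"api": "step_arm", "payload": {
  "deltas": [
    [0,0,0,0,-0.5,0,8],
    [0,0,0,0,-1,0,8],
    [0,0,0,0,-1.6,0.1,8],
    [0,0,0,0,-2.1,0.1,8],
    [0,0,0,0,-2.6,0.1,8],
    [0,0,0,0,-3.1,0.1,8],
    [0,0,0,0,-3.7,0.1,8],
    [0,0,0,0,-4.2,0.1,8]
  ]
}}

```text
time: 41.35
position: [0.5396, -0.0491, 0.1556]
tool_rot: [3.112, -0.431, 0.0]
ft_force: [-1.7, -1.4, -2.9]
grip_width: 0.15
```

```bash
 python3 samp.py 3
```

```text
41.35 a 3.204 push 1.93 rad 1.14 z -2.89
41.4 a 3.206 push 0.75 rad -0.25 z -2.01
41.45 a 3.206 push 0.44 rad -0.77 z -2.92
```

>>> {"api": "step_arm", "payload": {
  "deltas": [
    [0,0,0,0,-0.5,0.1,8],
    [0,0,0,0.1,-1,0.2,8],
    [0,0,0,0.1,-1.6,0.2,8],
    [0,0,0,0.2,-2.1,0.3,8],
    [0,0,0,0.2,-2.6,0.3,8],
    [0,0,0,0.3,-3.1,0.3,8],
    [0,0,0,0.4,-3.7,0.3,8],
    [0,0,0,0.5,-4.2,0.4,8]
  ]
}}

```text
time: 42.5
position: [0.5411, -0.0451, 0.1554]
tool_rot: [3.112, -0.431, 0.0]
ft_force: [-0.9, -2.5, 1.0]
grip_width: 0.152
```

```bash
 python3 samp.py 3
```

```text
42.5 a 3.308 push 2.62 rad -0.3 z 1.03
42.55 a 3.312 push 2.81 rad 0.5 z 0.61
42.6 a 3.311 push 2.43 rad 0.75 z 1.72
```

>>> {"api": "step_arm", "payload": {
  "deltas": [
    [0,0,0,0.1,-0.5,0,8],
    [0,0,0,0.2,-1,0,8],
    [0,0,0,0.3,-1.6,0.1,8],
    [0,0,0,0.4,-2.1,0.1,8],
    [0,0,0,0.5,-2.6,0.1,8],
    [0,0,0,0.6,-3.1,0.1,8],
    [0,0,0,0.7,-3.6,0.1,8],
    [0,0,0,0.9,-4.1,0.2,8]
  ]
}}

```text
time: 43.65
position: [0.5431, -0.0413, 0.1551]
tool_rot: [3.112, -0.431, 0.0]
ft_force: [-1.5, -2.2, 3.2]
grip_width: 0.155
```

```bash
 python3 samp.py 3
```

```text
43.65 a 3.412 push 2.71 rad 0.14 z 3.2
43.7 a 3.414 push 2.82 rad 0.01 z 1.83
43.75 a 3.415 push 1.89 rad -0.38 z 3.0
```

This is a clean jump: at alpha 3.206 the held push is about 0.6 N, and at 3.31 it is about 2.6 N and stays there. So the touch is about 3.25 (first pass agrees) and the target is 3.25 + 1.57 = 4.82.

```bash
python3 -c "
from arc import *
f=lambda c:[[float(v) for v in r[3:6]] for r in c]
for a,b in ((3.4,3.9),(3.9,4.4),(4.4,4.7),(4.7,4.81)): print(a,f(call(a,b)))"
```

```text
3.4 [[0.7, -2.5, 0.1], [1.7, -5.0, 0.2], [2.7, -7.4, 0.3], [3.9, -9.7, 0.4], [5.3, -12.0, 0.5], [6.8, -14.1, 0.6], [8.4, -16.2, 0.7], [10.1, -18.2, 0.8]]
3.9 [[1.9, -1.8, 0.1], [3.8, -3.6, 0.2], [5.9, -5.2, 0.3], [8.1, -6.6, 0.4], [10.4, -8.0, 0.5], [12.7, -9.2, 0.6], [15.1, -10.2, 0.7], [17.6, -11.1, 0.8]]
4.4 [[1.5, -0.5, 0.1], [3.0, -0.9, 0.1], [4.6, -1.2, 0.2], [6.1, -1.5, 0.2], [7.7, -1.7, 0.3], [9.2, -1.9, 0.4], [10.8, -2.0, 0.4], [12.4, -2.0, 0.5]]
4.7 [[0.6, -0.0, 0.0], [1.2, 0.0, 0.0], [1.7, 0.0, 0.1], [2.3, 0.0, 0.1], [2.9, 0.1, 0.1], [3.5, 0.1, 0.1], [4.0, 0.1, 0.2], [4.6, 0.2, 0.2]]
```

>>> {"api": "step_arm", "payload": {
  "deltas": [
    [0,0,0,0.7,-2.5,0,8],
    [0,0,0,1.7,-5,0,8],
    [0,0,0,2.7,-7.4,0.1,8],
    [0,0,0,3.9,-9.7,0.2,8],
    [0,0,0,5.3,-12,0.3,8],
    [0,0,0,6.8,-14.1,0.4,8],
    [0,0,0,8.4,-16.2,0.5,8],
    [0,0,0,10.1,-18.2,0.6,8]
  ]
}}

```text
time: 44.8
position: [0.5577, -0.0267, 0.1544]
tool_rot: [3.112, -0.431, -0.0]
ft_force: [-1.7, -3.1, 1.3]
grip_width: 0.154
```

```bash
 python3 samp.py 2
```

```text
44.8 a 3.916 push 2.99 rad -1.81 z 1.26
44.85 a 3.926 push 3.5 rad -1.91 z 1.74
```

>>> {"api": "step_arm", "payload": {
  "deltas": [
    [0,0,0,1.9,-1.7,0,8],
    [0,0,0,3.9,-3.4,0.1,8],
    [0,0,0,6,-5,0.2,8],
    [0,0,0,8.2,-6.5,0.3,8],
    [0,0,0,10.5,-7.9,0.4,8],
    [0,0,0,12.8,-9.1,0.5,8],
    [0,0,0,15.2,-10.1,0.6,8],
    [0,0,0,17.7,-11,0.7,8]
  ]
}}

```text
time: 45.9
position: [0.5777, -0.0208, 0.1536]
tool_rot: [3.112, -0.431, -0.001]
ft_force: [-3.9, -3.2, 2.9]
grip_width: 0.156
```

```bash
 python3 samp.py 2
```

```text
45.9 a 4.418 push 3.95 rad -3.14 z 2.9
45.95 a 4.428 push 3.46 rad -3.09 z 0.56
```

>>> {"api": "step_arm", "payload": {
  "deltas": [
    [0,0,0,1.5,-0.4,0.1,8],
    [0,0,0,3,-0.8,0.1,8],
    [0,0,0,4.6,-1.1,0.2,8],
    [0,0,0,6.1,-1.3,0.2,8],
    [0,0,0,7.7,-1.5,0.3,8],
    [0,0,0,9.2,-1.6,0.3,8],
    [0,0,0,10.8,-1.7,0.4,8],
    [0,0,0,12.4,-1.7,0.4,8]
  ]
}}

```text
time: 47.0
position: [0.5901, -0.0222, 0.1532]
tool_rot: [-3.112, 0.43, 0.001]
ft_force: [-4.6, -1.0, 1.2]
grip_width: 0.152
```

```bash
 python3 samp.py 2
```

```text
47.0 a 4.716 push 4.18 rad -2.2 z 1.24
47.05 a 4.721 push 3.75 rad -2.04 z 1.07
```

```bash
python3 - <<'E'
import numpy as np
from scipy.optimize import least_squares
P=np.array([[.6195,-.0749],[.6023,-.0982],[.5951,-.102],[.5872,-.1043],[.5788,-.105],[.5704,-.104],[.5623,-.1014],[.5549,-.0972],[.5486,-.0917],[.5434,-.0852],[.5398,-.0778],[.5377,-.07],[.5372,-.0612],[.5384,-.0532],[.5396,-.0491],[.5411,-.0451],[.5453,-.0378],[.5481,-.0347],[.5544,-.0292],[.5577,-.0267],[.5777,-.0208],[.5901,-.0222]])
r=least_squares(lambda p:np.hypot(P[:,0]-p[0],P[:,1]-p[1])-p[2],[.578,-.063,.042]);print(r.x,np.abs(r.fun).max())
a=lambda q:np.arctan2(q[1]-r.x[1],q[0]-r.x[0])
f=lambda q:(-.275-a(q))%(2*np.pi)
print("3.2:",f([.5396,-.0491]),"3.3:",f([.5411,-.0451]),"now",f([.5901,-.0222]))
E
```

```text
[ 0.57925491 -0.06292529  0.04209099] 0.000196333534940335
3.2: 3.2020554997028965 3.3: 3.303643036321805 now 4.697647752252718
```

>>> {"api": "step_arm", "payload": {
  "deltas": [
    [0,0,0,1,0,0,8],
    [0,0,0,2,0.1,0.1,8],
    [0,0,0,3,0.2,0.1,8],
    [0,0,0,4,0.3,0.1,8],
    [0,0,0,5,0.4,0.2,8],
    [0,0,0,5,0.4,0.2,8],
    [0,0,0,5,0.4,0.2,8],
    [0,0,0,5,0.4,0.2,8]
  ]
}}

```text
time: 48.1
position: [0.595, -0.024, 0.1531]
tool_rot: [-3.112, 0.43, -0.001]
ft_force: [-3.8, 1.4, -0.5]
grip_width: 0.152
```

```bash
sed -i 's/C=np.array.*/C=np.array([.57925,-.06293])/' samp.py tf.py; python3 samp.py 2
```

```text
48.1 a 4.822 push 4.08 rad -0.11 z -0.5
48.15 a 4.822 push 2.93 rad 0.64 z -0.68
```

At 4.822, on target, with a push of 3–4 N. Now release and retreat straight up.

>>> {"api": "step_arm", "payload": {
  "deltas": [
    [0,0,0,0,0,0,30],
    [0,0,0,0,0,0,30],
    [0,0,0,0,0,0,30],
    [0,0,0,0,0,0,30],
    [0,0,0,0,0,-10,30],
    [0,0,0,0,0,-40,30],
    [0,0,0,0,0,-80,30],
    [0,0,0,0,0,-120,30]
  ]
}}

```text
time: 49.2
position: [0.5949, -0.0242, 0.2751]
tool_rot: [3.112, -0.43, 0.001]
ft_force: [0.8, 0.3, 0.3]
grip_width: 0.348
```

>>> {"api": "step_arm", "payload": {
  "deltas": [
    [0,0,0,-20,40,-10,30],
    [0,0,0,-40,80,-10,30],
    [0,0,0,-60,120,-10,30],
    [0,0,0,-60,170,-10,30],
    [0,0,0,-60,210,-10,30],
    [0,0,0,-60,250,-10,30],
    [0,0,0,-60,270,-10,30],
    [0,0,0,-60,270,-10,30]
  ]
}}

```text
time: 50.2
position: [0.4636, -0.2686, 0.2833]
tool_rot: [-3.111, 0.434, -0.0]
ft_force: [0.3, 0.1, 0.3]
grip_width: 0.345
```

```bash
python3 - <<'E'
from bench import ctrl, optics
import cv2,numpy as np
s=ctrl.get_state();print(s["time"],s["position"],s["ft_force"],s["grip_width"])
L=[]
for n,(x,y) in {"scene":(222,165),"side":(210,140)}.items():
    im=optics.get_image(n)[:,:,::-1]; cv2.imwrite(f"pics/{n}9.png",im)
    L.append(cv2.resize(im[y:y+105,x:x+115],None,fx=3.45,fy=4.5,interpolation=cv2.INTER_CUBIC))
cv2.imwrite("pics/fin.png",np.hstack(L))
E
```

```text
50.2 [ 0.46359689 -0.26858232  0.28329192] [0.32180899 0.13800633 0.31679237] 0.3449077068963786
```

View pics/fin.png

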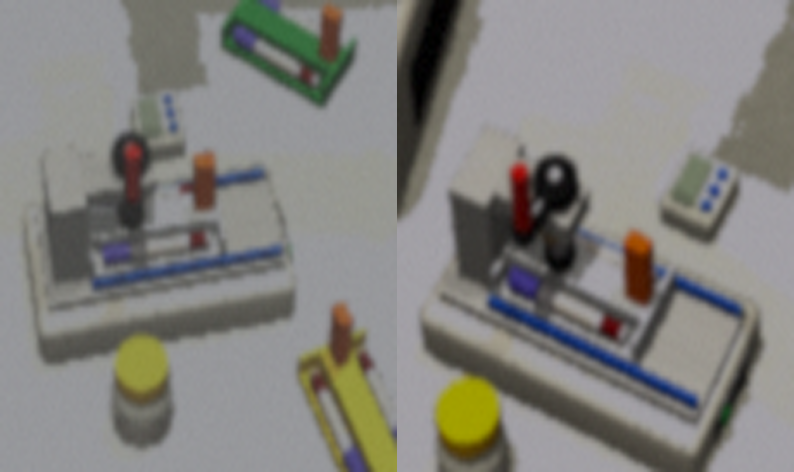

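View pics/side9.png

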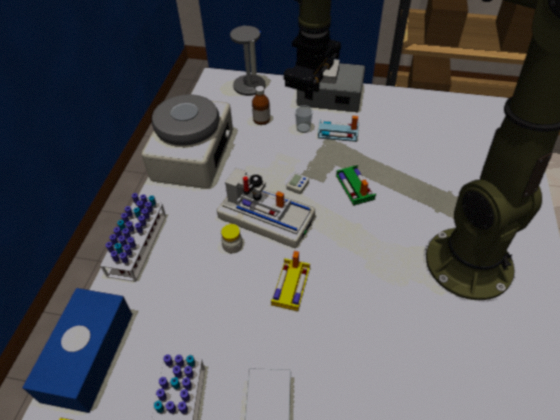

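The final pictures show the carrier at the column, with its handle at fin crop (204,158) and (639,238). The peg is on the near (+y) side at (131,150) and (520,172), and the bystanders are where they were. Quick numeric check before handing in.

```bash
python3 - <<'E'
from bench import optics
from h import *
C={n:optics.get_calibration(n) for n in("scene","side")}
o={"scene":(222,165),"side":(210,140)}
M=np.array([.5783,-.063]);TH=-.268
for k,a,b in(("handletop",(204,156),(242,237)),("pegtop",(132,149),(122,170))):
    q={"scene":np.array(a),"side":np.array(b)}
    q={n:(q[n]+.5)/[3.45,4.5]-.5+o[n] for n in q}
    r=least_squares(lambda X:np.r_[proj(C["scene"],X)-q["scene"],proj(C["side"],X)-q["side"]],[.6,-.1,.1])
    e=r.x[:2]-M;c,s=np.cos(TH),np.sin(TH);m=np.array([c*e[0]+s*e[1],-s*e[0]+c*e[1]])
    print(k,r.x.round(4),"mixer",(m*1e3).round(1),"cw angle",(-np.arctan2(m[1],m[0]))%6.283,np.abs(r.fun).max().round(2))
E
```

```text
handletop [ 0.51   -0.049   0.1201] mixer [-69.5  -4.6] cw angle 3.075630722537084 0.15
pegtop [ 0.594  -0.027   0.1846] mixer [ 5.6 38.9] cw angle 4.856564135229932 0.18
```

```bash
python3 -c "
from bench import ctrl;print(ctrl.close_job(), ctrl.get_state()['time'])"
```

```text
the job is handed in; nothing more can be done
the job is handed in; nothing more can be done
```

The carrier is home against the stop and the clamp is tightened about a quarter turn past the touch. I let go, backed away and handed the job in just after 50 s. `close_job()` gave no verdict.

- **Carrier:** I pushed it by the handle until it stopped moving; the last push rose from 12 to 16 N with no travel. After release the cameras put the handle at x = -69.5 mm in the mixer's frame (home is -70). They also read it 4.6 mm off the mixer's centreline. About 2.5 mm of that was already there before I moved anything, so I put it down mainly to camera error.
- **Touch:** The jump from about 0.6 to 2.6 N of held push came between 3.20 and 3.30 rad of turn. I took 3.25 rad as the touch.
- **Tightening:** I stopped at 4.82 rad, which is 1.57 rad past the touch. The final picture puts the peg at about 4.86 rad.

**What disagreed:**
- The push while moving stayed at about 3–4 N after the touch, below the 4.5–9 N you described. I therefore judged the touch by the jump in held force.
- The first pass was unclear, so I went about 0.75 rad past the touch, backed off twice and approached again in finer steps. I never went past the final angle.
- The touch itself is uncertain by about 0.05 rad.

The bystanders look undisturbed in the final pictures, and the force on the tool was near zero when I handed in.

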